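Return the melting crucibles to their graded rack

TASK

The four graphite crucibles have cooled: put them away in the steel rack in order of size, each in the hole that fits it, from the smallest crucible in the smallest hole to the largest in the largest, standing upright with the collar resting on the plate. Do not tip any crucible over on the way, and leave the flux jar and the solder tin where they stand.

Things in the scene. Friction and masses are not known exactly. Their poses are not given: they have to be found in the camera images.
- crucible_1: the smallest of four dark grey graphite crucibles, open at the top, standing upright; 42 mm high. The top 18 mm are an upright collar of 34 mm outer diameter (grasp it there, across the outside; the wall is 7.5 mm); below it a cone tapers from 25 mm to a 14 mm foot. Origin: centre of the foot's underside, z up its axis. About 40 g
- crucible_2: the second smallest of four dark grey graphite crucibles, open at the top, standing upright; 50 mm high. The top 18 mm are an upright collar of 43 mm outer diameter (grasp it there, across the outside; the wall is 7.5 mm); below it a cone tapers from 34 mm to a 21 mm foot. Origin: centre of the foot's underside, z up its axis. About 76 g
- crucible_3: the second largest of four dark grey graphite crucibles, open at the top, standing upright; 58 mm high. The top 18 mm are an upright collar of 52 mm outer diameter (grasp it there, across the outside; the wall is 7.5 mm); below it a cone tapers from 43 mm to a 27 mm foot. Origin: centre of the foot's underside, z up its axis. About 129 g
- crucible_4: the largest of four dark grey graphite crucibles, open at the top, standing upright; 66 mm high. The top 18 mm are an upright collar of 61 mm outer diameter (grasp it there, across the outside; the wall is 7.5 mm); below it a cone tapers from 52 mm to a 33 mm foot. Origin: centre of the foot's underside, z up its axis. About 201 g
- seat_1: the smallest hole of the fixed steel rack, 28 mm across, brass-edged; fits crucible_1, whose collar rests on the plate, cone below. Origin: hole centre at the plate's top, 72 mm over the bench; x across the rack, y along the row to the small end. Plate 90 mm across, 237 mm along the row, open beneath; centres, small to large, 49.5, 58.5 and 67.5 mm apart.
- seat_2: the second smallest hole of the fixed steel rack, 37 mm across, brass-edged; fits crucible_2, whose collar rests on the plate, cone below. Origin: hole centre at the plate's top, 72 mm over the bench; x across the rack, y along the row to the small end. Between crucibles and rack run fixed red torch hoses, up to 100 mm high; their torch behind reaches 215 mm.
- seat_3: the second largest hole of the fixed steel rack, 46 mm across, brass-edged; fits crucible_3, whose collar rests on the plate, cone below. Origin: hole centre at the plate's top, 72 mm over the bench; x across the rack, y along the row to the small end. A second fixed torch lies left of the crucibles, its top 110 mm high.
- seat_4: the largest hole of the fixed steel rack, 55 mm across, brass-edged; fits crucible_4, whose collar rests on the plate, cone below. Origin: hole centre at the plate's top, 72 mm over the bench; x across the rack, y along the row to the small end.
- flux_jar: white screw jar, 48 mm in diameter and 29 mm high, standing to the right of the rack; origin at the centre of its underside. To be left where it is
- solder_tin: cream round tin, 56 mm in diameter and 28 mm high, standing beyond the rack; origin at the centre of its underside. To be left where it is
Things that resemble listed ones, but are neither listed nor needed, are in the scene too. What is shaped like the crucible_2 but green or orange is not meant.

How it is judged:
By the outcome, as a careful person would: the job done as asked, in the order asked, and still so for the second after the job is handed in, with the robot touching nothing.
It also fails if it takes over 93 s, if anything falls off the work surface, if the arm or the gripper's body presses on something with over 40 N, if the wrist force passes 120 N, or if a joint passes its speed limit or range.

ROBOT

A 6-joint arm with a two-finger parallel gripper is mounted at the origin on a cart in front of the work surface, level with it; the furniture and walls round the work are solid. World frame = base frame: x ahead of the robot, y to its left, z up, the work surface at z = 0. Lengths are in m, angles in rad, forces in N, time in s.
With the tool pointing down it reaches from about 0.25 to 0.8 m from the base axis. Payload 3.9 kg.
Tool frame: the origin (TCP) lies at the very end of the fingers, on their centre line; the grasp point (between the pads) lies 19 mm behind it (arm.hold_point_z is the z of the grasp point in the tool frame, in m); z points along the fingers, y is the line along which they close (so a half turn about z gives the same grasp; the last joint's range is limited). The gripper opens to 85 mm and grips with 20 to 120 N. Pads are 22 mm wide; open, the fingers measure 114 mm over their backs; the gripper's body (76 mm by 85 mm) begins 54 mm behind the grasp point. The pads swing forward as they close: fully open they stand 13 mm farther back than shut.
Start: joints at [0, 0.26, -0.138, 1.173, 0, 1.571], TCP at [0.525, -0, 0.202] pointing down, gripper open.
Joint ranges: [-2.78, 2.78], [-0.83, 1.72], [-1.28, 1.37], [-1.9, 2.12], [-1.57, 1.48], [-3.14, 3.14]. Speed limits (rad/s): [2.57, 2.57, 3.14, 3.14, 3.14, 3.14].

INTERFACE

Orientations are given as a unit quaternion [x, y, z, w].
In Python, from bench import monitor, vision, order, arm gives the robot as it stands.
- The arm moves only by the tool jog_arm, never from a script. Its argument "commands" is a list of rows, each a list of 2 entries, a list of its own where there are three numbers: the shift along the tool's x, y, z normalised to -1 to 1, where 1 is 80 mm, then the turn, a rotation vector about the tool's x, y, z normalised to -1 to 1, where 1 is 180 degrees. In form: [[[dx, dy, dz], [rx, ry, rz]], ...]. A call has 1 to 8 rows; each row is the pose to reach, as a shift and turn from the pose commanded when the call began, along the tool's axes at that moment, turning the shorter way round; what a row does not reach only later rows make up. A row lasts 1/10 s, in which the tool goes at most 50 mm and 8.59 degrees, less where a joint would pass 70% of its speed; a pose out of reach is approached as far as the arm can. A call with a number of a shift or a turn outside -1 to 1 is refused whole. A call with a gripper value outside its range is refused whole. "claw" is the opening, from 0 (shut) to 1 (fully open), set as the call begins (left out, the last holds). The fingers move at their own pace and stop on an object; "squeeze" is the grip in N (left out, the last holds). Time passes only in rows, so rows that repeat a pose let the fingers close. It gives the time, the measured TCP pose, the force, the opening and the grip force at its end, in the units of the state.
- monitor.get_state(): the state, without advancing time (a new reading comes with each control period).
- vision.snapshot(name): name is "scene" or "side" or "wrist"; returns a dict with "frame" (420x560x3 uint8, blue, green, red), "z_map" (420x560 float32, m along the optical axis (not along the pixel's ray), 0 where there is no reading), "vfov" (degrees; the focal length in pixels is half the picture's height over the tangent of half this angle, whatever the lens; pixels are square), "cx", "cy" (the principal point, pixels), "origin" and "orientation" of the camera in the world; the wrist camera has in their place "hand_eye" (4x4, takes a point from camera to tool coordinates, whose origin is the TCP and whose axes are the flange's). Camera axes: x right, y down, z forward; pixel columns grow to the right and rows downward; lengths in m; the calibration is good to about 2 mm. A picture is of the moment at which its call begins: read the wrist's pose just before it.
- order.hand_in(): hands the job in; it is judged then, once.
The state is a dict: "time": time; "qpos": joint angles; "joint_velocities": joint speeds; "tau": joint torques, N m; "tcp_pos": TCP position; "tool_rot": TCP orientation; "contact_force": force on the tool from outside, world axes, zero at the start; "ft_torque": the same for the moment, N m; "opening": finger opening in m; "grasp_force": force on a finger pad.
Only numpy, scipy, OpenCV 4.12 (cv2) and the standard library are available. Lean on these libraries where they do the work, as an engineer would, in place of code of your own. Each camera call takes 0.05 s, during which the arm holds its last target. There are 200 camera calls.

## Working session

There is one attempt and no reset: what is moved stays moved. The work goes in short steps, Python scripts to look and compute and a tool call to move; the robot and the scene stay as the last step left them, time stands still between calls to the robot, and variables do not carry over. Pictures are saved under pics/ and viewed, at most 14 in all, crops included, and the job is handed in when it is done.

Besides the shell and the picture viewer there is one more tool, called after ">>>" in YAML: its name, and indented under it one key for each argument. jog_arm: Moves the arm, as the interface text tells. Scaled input: -1 to 1 covers 80 mm each way for a shift and 180 degrees each way for a turn. Its arguments: {"type":"object","properties":{"commands":{"type":"array"},"claw":{"type":"number"},"squeeze":{"type":"number"}},"required":["commands"]}

```bash
mkdir -p pics; ls
python3 - <<'E'
from bench import monitor, vision, order, arm
import cv2,numpy as np
for n in ["scene","side"]:
    s=vision.snapshot(n); cv2.imwrite(f"pics/{n}0.png",s["frame"]); np.savez(f"{n}0.npz",**{k:np.array(v) for k,v in s.items()})
    print(n,s["vfov"],s["cx"],s["cy"],s["origin"],s["orientation"])
s=vision.snapshot("wrist");cv2.imwrite("pics/wrist0.png",s["frame"]);print(s["hand_eye"],s["vfov"])
print(monitor.get_state()); print(arm.hold_point_z)
E
```

```text
pics
scene 46.90683025349092 277.3946474659058 221.20634699689265 [-0.42621482  0.36833401  0.65089057] [-0.4396063   0.71905913 -0.46172798  0.27659996]
side 45.25621744041523 270.6600910972779 217.53717335855268 [ 0.16894204 -0.95242071  0.85299254] [ 0.87741134 -0.23702736  0.11640174 -0.40052217]
[[-1.00610986e-03 -9.52019322e-01 -3.06036268e-01  7.85289612e-02]
 [ 9.99999447e-01 -1.05107043e-03 -1.78735154e-05  9.14611118e-04]
 [-3.04649741e-04 -3.06036117e-01  9.52019854e-01 -1.71777143e-01]
 [ 0.00000000e+00  0.00000000e+00  0.00000000e+00  1.00000000e+00]] 68.33778305767741
{'time': 0.15, 'qpos': array([ 3.22453532e-05,  2.60551770e-01, -1.39071178e-01,  1.17270760e+00,
       -5.69670672e-06,  1.57081162e+00]), 'joint_velocities': array([-0.00068679, -0.00292605,  0.00329084, -0.00045144, -0.00029774,
        0.00087108]), 'tau': array([-3.64596281e-05, -4.06005156e+01,  2.54166770e+01,  1.26235068e-02,
       -2.58195018e-05, -1.05726747e-05]), 'tcp_pos': array([5.24429991e-01, 1.49205707e-05, 2.01746969e-01]), 'tool_rot': array([ 7.07100579e-01,  7.07112567e-01, -5.44457147e-04, -5.40403180e-04]), 'contact_force': array([ 0.64878233, -0.15443127,  0.16823522]), 'ft_torque': array([-0.00367293,  0.06458883, -0.0168033 ]), 'grasp_force': 0.0, 'opening': 0.08569252765527118}
-0.0187
```

View pics/scene0.png

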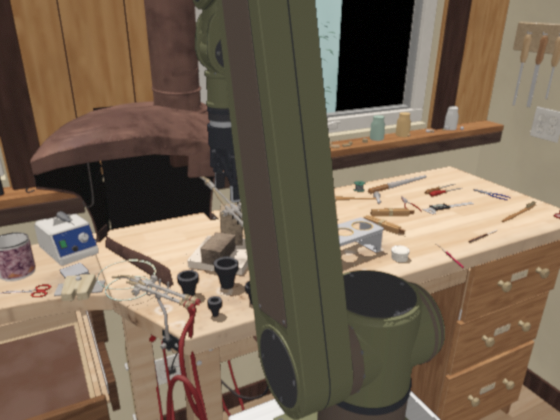

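View pics/side0.png

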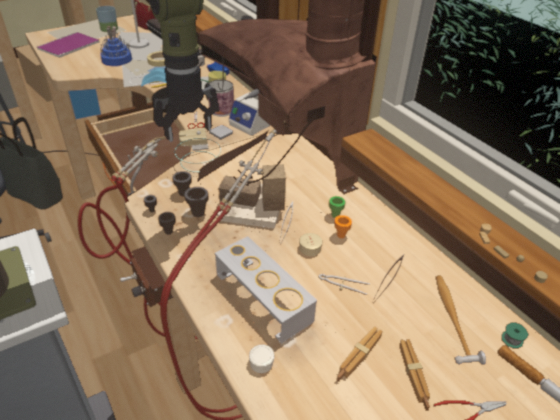

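View pics/wrist0.png

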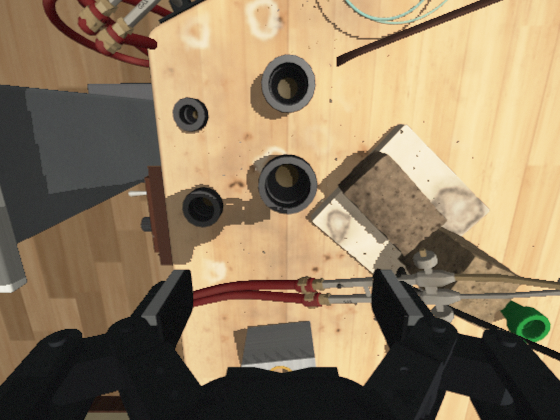

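The wrist picture shows the four dark crucibles: 1 at (190,114), 2 at (203,206), 3 at (288,83) and 4 at (288,183). Red hoses run along row ~295 and the rack starts below them. In the side view the rack holes run from (238,250), the smallest, to (289,298), the largest. The green (337,206) and orange (342,226) lookalikes are left alone.

```bash
cat > h.py <<'E'
import numpy as np, cv2
from scipy.spatial.transform import Rotation as R
from scipy.optimize import least_squares
from bench import monitor, vision, order, arm
def snap(n):
    st=monitor.get_state(); s=vision.snapshot(n)
    if n=="wrist":
        T=np.eye(4);T[:3,:3]=R.from_quat(st["tool_rot"]).as_matrix();T[:3,3]=st["tcp_pos"]
        s["T"]=T@np.array(s["hand_eye"])
    else:
        T=np.eye(4);T[:3,:3]=R.from_quat(s["orientation"]).as_matrix();T[:3,3]=s["origin"];s["T"]=T
    s["f"]=s["frame"].shape[0]/2/np.tan(np.radians(s["vfov"])/2)
    return s
def cloud(s):
    v,u=np.mgrid[:420,:560]; z=s["z_map"]
    P=np.stack([(u-s["cx"])/s["f"]*z,(v-s["cy"])/s["f"]*z,z],-1)@s["T"][:3,:3].T+s["T"][:3,3]
    P[z<=0]=np.nan; return P
def plane(s,uv,h):
    uv=np.atleast_2d(uv).astype(float)
    d=np.c_[(uv-[s["cx"],s["cy"]])/s["f"],np.ones(len(uv))]@s["T"][:3,:3].T; o=s["T"][:3,3]
    return o+d*((h-o[2])/d[:,2])[:,None]
def circ(p):
    f=least_squares(lambda q:np.hypot(p[:,0]-q[0],p[:,1]-q[1])-q[2],[*p.mean(0)[:2],.02],loss="soft_l1",f_scale=.001)
    return f.x
E
python3 - <<'E'
from h import *
s=snap("wrist");P=cloud(s);g=s["frame"].max(2)
print("bench z",np.nanmedian(P[240:280,200:300,2]))
for n,(u,v),h,D in [(1,(190,114),.042,34),(2,(203,206),.05,43),(3,(288,83),.058,52),(4,(288,183),.066,61)]:
    m=np.zeros(g.shape,bool);m[v-40:v+40,u-40:u+40]=1
    m&=np.abs(P[...,2]-h)<.005
    c,_=cv2.findContours(m.astype(np.uint8),cv2.RETR_EXTERNAL,cv2.CHAIN_APPROX_NONE)
    c=max(c,key=cv2.contourArea)[:,0]; q=plane(s,c,h); print(n,circ(q),"D",D, np.nanmedian(P[m][:,2]))
s2=snap("side")
for nm,s in (("w",s),("side",s2)):
    P=cloud(s)
    # coarse height map 20mm
    A=P.reshape(-1,3);A=A[~np.isnan(A[:,0])]
    A=A[(A[:,0]>.2)&(A[:,0]<.9)&(A[:,1]>-.4)&(A[:,1]<.3)&(A[:,2]<.3)&(A[:,2]>-.01)]
    i=((A[:,0]-.2)/.025).astype(int);j=((.3-A[:,1])/.025).astype(int)
    H=np.full((28,28),-1);np.maximum.at(H,(j,i),(A[:,2]*1000).astype(int))
    print(nm);print("y\\x    "+" ".join(f"{200+25*k:4d}" for k in range(28)))
    for k in range(28):print(f"{300-25*k:5d}: "+" ".join("   ." if x<6 else f"{x:4d}" for x in H[k]))
s=s2;P=cloud(s)
m=(np.abs(P[...,2]-.072)<.006);m[:, :200]=0;m[:,330:]=0;m[:225]=0;m[345:]=0
q=P[m][:,:2];print(len(q),cv2.minAreaRect((q*1000).astype(np.float32)))
# ortho view of plate
x=np.arange(.40,.75,.0007);y=np.arange(.0,-.35,-.0007)
X,Y=np.meshgrid(x,y);W=np.stack([X,Y,np.full_like(X,.072)],-1)
C=(W-s["T"][:3,3])@s["T"][:3,:3]
im=cv2.remap(s["frame"],(C[...,0]/C[...,2]*s["f"]+s["cx"]).astype(np.float32),(C[...,1]/C[...,2]*s["f"]+s["cy"]).astype(np.float32),cv2.INTER_LINEAR)
cv2.imwrite("pics/ortho.png",im)
E
```

```text
bench z 0.0003995059735930617
1 [0.42975833 0.07701723 0.01649474] D 34 0.04253909393783606
2 [ 0.43662639 -0.02105873  0.02111092] D 43 0.05063332544861873
3 [0.53056192 0.10427348 0.02514924] D 52 0.05872001648407049
4 [0.53024304 0.00812977 0.02975864] D 61 0.0666348568204222
w
y\x     200  225  250  275  300  325  350  375  400  425  450  475  500  525  550  575  600  625  650  675  700  725  750  775  800  825  850  875
  300:    .    .    .    .    .    .    .    .    .    .    .    .    .    .    .    .    .    .    .    .    .    .    .    .    .    .    .    .
  275:    .    .    .    .    .    .    .    .    .    .    .    .    .    .    .    .    .    .    .    .    .    .    .    .    .    .    .    .
  250:    .    .    .    .    .    .    .    .    .    .    .    .    .    .    .    .    .    .    .    .    .    .    .    .    .    .    .    .
  225:    .    .    .    .    .    .    .    .    .    .    .    .    .    .    .    .    .    .    .    .    .    .    .    .    .    .    .    .
  200:    .    .    .    .   21   43   44    .   11    .    .    .    .    .    .  
[... 7120 characters left out ...]
 181
 -300:    .    .    .    .    .    .    .    .    .    .    .   74   74   74   73   71    .    .    .    .    .    .    .    .    .    .    .  181
 -325:    .    .    .    .    .    .    .    .    .    .    .   73   74    .   74   73    .    .    .    8    .    .    .    .    .    .    .  181
 -350:    .    .    .    .    .    .    .    .    .    .    .   74   74   74   75   73    .    .    .    6    .    .    .    .    .    .    .  181
 -375:    .    .    .    .    .    .    .    .    .    .    .   74   74   74   73   73    .    .    .    6    6    .    .    .    .    8    9  181
2872 ((527.4984130859375, -285.49505615234375), (94.07856750488281, 323.71038818359375), 7.914888858795166)
```

View pics/ortho.png

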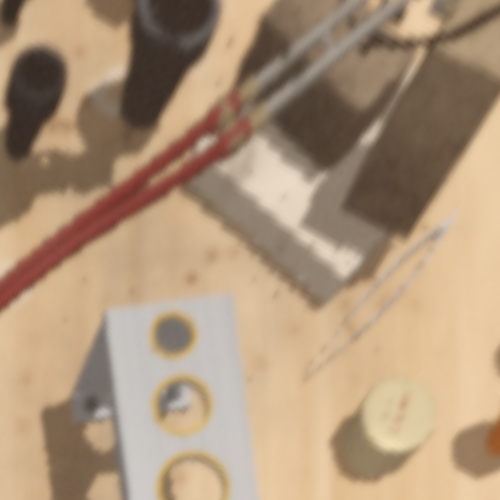

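Bench heights confirm the four crucibles and the decoys stay out of reach. Next I move over the rack to measure the holes.

>>> jog_arm:
  commands:
    - [[-0.3,0,-0.6],[0,0,0]]
    - [[-0.8,0,-0.6],[0,0,0]]
    - [[-1,0,-0.6],[0,0,0]]
    - [[-1,0,-0.6],[0,0,0]]
  claw: 1

```text
time: 0.65
tcp_pos: [0.5248, -0.0817, 0.2501]
tool_rot: [0.708, 0.706, -0.0, -0.0]
contact_force: [-0.5, 0.3, 0.4]
opening: 0.0861
grasp_force: 0.0
```

>>> jog_arm:
  commands:
    - [[-0.5,0,0],[0,0,0]]
    - [[-1,0,0],[0,0,0]]
    - [[-1,0,0],[0,0,0]]

```text
time: 0.95
tcp_pos: [0.5247, -0.1626, 0.2492]
tool_rot: [0.709, 0.706, -0.001, -0.0]
contact_force: [0.1, 0.9, -0.6]
opening: 0.0853
grasp_force: 0.0
```

>>> jog_arm:
  commands:
    - [[-0.5,0,0],[0,0,0]]
    - [[-1,0,0],[0,0,0]]
    - [[-1,0,0],[0,0,0]]

```text
time: 1.25
tcp_pos: [0.525, -0.2424, 0.2491]
tool_rot: [0.708, 0.706, -0.0, -0.0]
contact_force: [-0.6, 0.3, 0.3]
opening: 0.0852
grasp_force: 0.0
```

>>> jog_arm:
  commands:
    - [[-0.5,0,0],[0,0,0]]
    - [[-1,0,0],[0,0,0]]
    - [[-1,0,0],[0,0,0]]
    - [[-1,0,0],[0,0,0]]

```text
time: 1.65
tcp_pos: [0.5249, -0.3188, 0.2494]
tool_rot: [0.707, 0.707, 0.0, -0.001]
contact_force: [0.5, -0.3, -0.5]
opening: 0.085
grasp_force: 0.0
```

```bash
cat >> h.py <<'E'
def holes(s,h=.072):
    hsv=cv2.cvtColor(s["frame"],cv2.COLOR_BGR2HSV); P=cloud(s)
    m=((hsv[...,0]>14)&(hsv[...,0]<32)&(hsv[...,1]>90)&(np.abs(P[...,2]-h)<.008)).astype(np.uint8)
    m=cv2.morphologyEx(m,cv2.MORPH_CLOSE,np.ones((5,5)))
    n,l,st,c=cv2.connectedComponentsWithStats(m); out=[]
    for i in range(1,n):
        if st[i,4]<40: continue
        v,u=np.where(l==i); q=plane(s,np.c_[u,v],h); f=circ(q)
        out.append((np.round(f,4),st[i,4],np.round(c[i])))
    return out
E
python3 - <<'E'
from h import *
s=snap("wrist");cv2.imwrite("pics/w1.png",s["frame"])
for o in holes(s):print(*o)
print("side")
s=snap("side")
for o in holes(s):print(*o)
st=monitor.get_state();print(st["tcp_pos"],R.from_quat(st["tool_rot"]).as_matrix().round(4))
E
```

```text
[ 0.5229 -0.2311  0.0155] 320 [280. 103.]
[ 0.5291 -0.2801  0.0199] 376 [286. 150.]
[ 0.5366 -0.3382  0.0243] 412 [292. 201.]
[ 0.5453 -0.4053  0.0288] 408 [299. 253.]
side
[ 0.6874 -0.1211  0.0197] 99 [275. 195.]
[ 0.8351 -0.161   0.3249] 102 [245. 256.]
[ 0.5345 -0.3413  0.0234] 71 [267. 278.]
[ 0.5432 -0.4084  0.0281] 107 [288. 298.]
[ 0.52500063 -0.31804702  0.24998546] [[-1.4e-03  1.0e+00 -1.0e-03]
 [ 1.0e+00  1.4e-03  1.6e-03]
 [ 1.6e-03 -9.0e-04 -1.0e+00]]
```

View pics/w1.png

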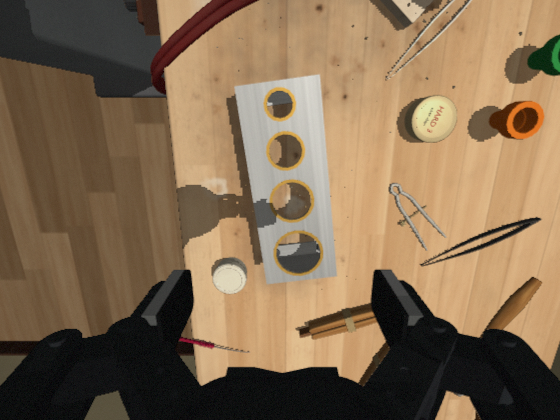

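The four brass holes sit at (280,103), (286,150), (292,201) and (299,253), and the measured spacings match the description. I'll turn the tool half round and measure again to cancel the hand-eye bias.

>>> jog_arm:
  commands:
    - [[0,0,0],[0,0,-0.37]]
    - [[0,0,0],[0,0,-0.37]]
    - [[0,0,0],[0,0,-0.37]]
    - [[0,0,0],[0,0,-0.37]]
    - [[0,0,0],[0,0,-0.37]]
    - [[0,0,0],[0,0,-0.37]]
    - [[0,0,0],[0,0,-0.37]]
    - [[0,0,0],[0,0,-0.37]]

```text
time: 2.55
tcp_pos: [0.5252, -0.3179, 0.2506]
tool_rot: [0.199, 0.98, 0.0, -0.0]
contact_force: [0.3, -0.9, 0.4]
opening: 0.085
grasp_force: 0.0
```

>>> jog_arm:
  commands:
    - [[0,0,0],[0,0,-0.37]]
    - [[0,0,0],[0,0,-0.37]]
    - [[0,0,0],[0,0,-0.37]]
    - [[0,0,0],[0,0,-0.37]]
    - [[0,0,0],[0,0,-0.37]]
    - [[0,0,0],[0,0,-0.37]]
    - [[0,0,0],[0,0,-0.37]]
    - [[0,0,0],[0,0,-0.37]]

```text
time: 3.35
tcp_pos: [0.5253, -0.3179, 0.2506]
tool_rot: [-0.372, 0.928, 0.0, 0.0]
contact_force: [0.5, 0.8, -0.3]
opening: 0.0856
grasp_force: 0.0
```

>>> jog_arm:
  commands:
    - [[0,0,0],[0,0,-0.26]]
    - [[0,0,0],[0,0,-0.26]]
    - [[0,0,0],[0,0,-0.26]]
    - [[0,0,0],[0,0,-0.26]]
    - [[0,0,0],[0,0,-0.26]]
    - [[0,0,0],[0,0,-0.26]]
    - [[0,0,0],[0,0,-0.26]]
    - [[0,0,0],[0,0,-0.26]]

```text
time: 4.15
tcp_pos: [0.5252, -0.3187, 0.2506]
tool_rot: [0.707, -0.707, -0.0, -0.0]
contact_force: [-0.2, 0.1, -0.4]
opening: 0.0856
grasp_force: 0.0
```

Run:
```python
from h import *
for k in range(2):
    s=snap("wrist")
    for o in holes(s):print(*o)
    st=monitor.get_state();print(st["tcp_pos"],R.from_quat(st["tool_rot"]).as_matrix().round(4),st["qpos"].round(3))
```

```text
[ 0.5456 -0.405   0.029 ] 604 [264. 103.]
[ 0.5371 -0.3381  0.0243] 436 [274. 167.]
[ 0.5297 -0.2801  0.0197] 313 [280. 216.]
[ 0.5233 -0.2309  0.0153] 223 [285. 253.]
[ 0.52512466 -0.31895512  0.2505371 ] [[-1.e-04 -1.e+00 -0.e+00]
 [-1.e+00  1.e-04  2.e-04]
 [-2.e-04  0.e+00 -1.e+00]] [-0.546  0.407  0.204  1.368  0.    -2.117]
[ 0.5456 -0.405   0.0289] 599 [264. 103.]
[ 0.5371 -0.3381  0.0243] 444 [274. 167.]
[ 0.5296 -0.2801  0.0198] 312 [280. 216.]
[ 0.5233 -0.2309  0.0153] 229 [285. 254.]
[ 0.641  -0.047   0.0067] 105 [202. 371.]
[ 0.52511346 -0.31924103  0.25052112] [[-1.e-04 -1.e+00  0.e+00]
 [-1.e+00  1.e-04  1.e-04]
 [-1.e-04 -0.e+00 -1.e+00]] [-0.546  0.407  0.204  1.368  0.    -2.117]
```

The bias is negligible, so the seats are at (.523,-.231), (.529,-.280), (.537,-.338) and (.5455,-.405). I'll go back over the crucibles in this flipped orientation, where tool x = −y and tool y = −x.

>>> jog_arm:
  commands:
    - [[-0.5,0,0],[0,0,0]]
    - [[-1,0,0],[0,0,0]]
    - [[-1,0,0],[0,0,0]]

```text
time: 4.55
tcp_pos: [0.5245, -0.2358, 0.2508]
tool_rot: [0.708, -0.706, -0.001, -0.001]
contact_force: [0.2, -0.5, -0.4]
opening: 0.0854
grasp_force: 0.0
```

>>> jog_arm:
  commands:
    - [[-0.5,0,0],[0,0,0]]
    - [[-1,0,0],[0,0,0]]
    - [[-1,0,0],[0,0,0]]

```text
time: 4.85
tcp_pos: [0.5247, -0.1564, 0.2508]
tool_rot: [0.709, -0.706, -0.001, -0.001]
contact_force: [0.8, -0.9, -0.0]
opening: 0.0855
grasp_force: 0.0
```

>>> jog_arm:
  commands:
    - [[-0.5,0,0],[0,0,0]]
    - [[-1,0,0],[0,0,0]]
    - [[-1,0,0],[0,0,0]]

```text
time: 5.15
tcp_pos: [0.525, -0.077, 0.2506]
tool_rot: [0.708, -0.706, -0.0, -0.0]
contact_force: [-0.2, -0.4, 0.4]
opening: 0.0851
grasp_force: 0.0
```

>>> jog_arm:
  commands:
    - [[-0.5,0,0],[0,0,0]]
    - [[-1,0,0],[0,0,0]]
    - [[-1,0,0],[0,0,0]]

```text
time: 5.45
tcp_pos: [0.5253, 0.0025, 0.2505]
tool_rot: [0.708, -0.706, -0.0, -0.001]
contact_force: [-0.3, -0.8, -0.0]
opening: 0.0855
grasp_force: 0.0
```

>>> jog_arm:
  commands:
    - [[-0.3,0.3,0],[0,0,0]]
    - [[-0.6,0.6,0],[0,0,0]]
    - [[-0.6,0.6,0],[0,0,0]]
    - [[-0.6,0.6,0],[0,0,0]]

```text
time: 5.85
tcp_pos: [0.4774, 0.0471, 0.2507]
tool_rot: [-0.707, 0.707, -0.001, 0.0]
contact_force: [0.2, -0.4, -0.4]
opening: 0.0853
grasp_force: 0.0
```

```bash
cat >> h.py <<'E'
H={1:.042,2:.05,3:.058,4:.066}
G={1:(.43,.077),2:(.4366,-.021),3:(.5306,.1043),4:(.5302,.0081)}
def crucibles(s,ids=(1,2,3,4)):
    P=cloud(s)
    for n in ids:
        m=(np.hypot(P[...,0]-G[n][0],P[...,1]-G[n][1])<.045)&(np.abs(P[...,2]-H[n])<.005)
        c,_=cv2.findContours(m.astype(np.uint8),cv2.RETR_EXTERNAL,cv2.CHAIN_APPROX_NONE)
        if not c: print(n,"none");continue
        c=max(c,key=cv2.contourArea)[:,0]; print(n,circ(plane(s,c,H[n])).round(4),c.mean(0).round())
def where():
    st=monitor.get_state();print(st["time"],st["tcp_pos"].round(4),R.from_quat(st["tool_rot"]).as_rotvec().round(3))
E
python3 - <<'E'
from h import *
where();s=snap("wrist");cv2.imwrite("pics/w2.png",s["frame"]);crucibles(s);where()
E
```

```text
5.85 [0.4774 0.0471 0.2507] [-2.221e+00  2.221e+00 -2.000e-03]
1 [0.4304 0.0766 0.0164] [320. 201.]
2 [ 0.4372 -0.0214  0.0207] [318. 121.]
3 [0.5312 0.104  0.0255] [240. 225.]
4 [0.5308 0.0079 0.0297] [236. 148.]
5.9 [0.4779 0.0469 0.2507] [-2.220e+00  2.222e+00 -2.000e-03]
```

View pics/w2.png

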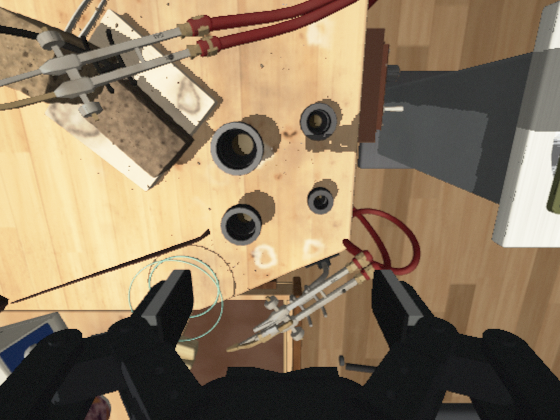

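c1 is at (320,201), c2 (318,121), c3 (240,225) and c4 (236,148); the left torch is near (300,310). I'll check its clearance to the gripper body at c1.

Run:
```python
from h import *
for n in("wrist","side","scene"):
    P=cloud(snap(n)).reshape(-1,3)
    A=P[(P[:,0]>.33)&(P[:,0]<.5)&(P[:,1]>.09)&(P[:,1]<.16)&(P[:,2]>.03)&(P[:,2]<.14)]
    print(n,len(A))
    for y in np.arange(.09,.16,.01):
        B=A[(A[:,1]>=y)&(A[:,1]<y+.01)]
        if len(B):print(round(y,3),len(B),B.min(0).round(3),B.max(0).round(3))
where()
```

```text
wrist 858
0.09 33 [0.421 0.09  0.04 ] [0.439 0.093 0.044]
0.12 72 [0.374 0.124 0.082] [0.389 0.13  0.093]
0.13 164 [0.372 0.13  0.08 ] [0.398 0.14  0.096]
0.14 339 [0.362 0.14  0.03 ] [0.409 0.15  0.095]
0.15 250 [0.36  0.15  0.032] [0.423 0.16  0.096]
side 265
0.09 1 [0.427 0.09  0.041] [0.427 0.09  0.041]
0.11 1 [0.376 0.119 0.086] [0.376 0.119 0.086]
0.12 32 [0.368 0.121 0.074] [0.386 0.13  0.094]
0.13 76 [0.361 0.13  0.031] [0.398 0.14  0.096]
0.14 101 [0.356 0.14  0.031] [0.41  0.15  0.095]
0.15 54 [0.346 0.15  0.042] [0.42  0.16  0.093]
scene 390
0.09 19 [0.419 0.09  0.03 ] [0.436 0.093 0.045]
0.12 21 [0.372 0.124 0.081] [0.384 0.13  0.096]
0.13 64 [0.365 0.131 0.061] [0.396 0.14  0.098]
0.14 145 [0.358 0.14  0.03 ] [0.406 0.15  0.097]
0.15 141 [0.354 0.15  0.047] [0.418 0.16  0.097]
6.05 [0.4779 0.047  0.2503] [-2.220e+00  2.223e+00 -1.000e-03]
```

>>> jog_arm:
  commands:
    - [[-0.2,0.3,0],[0,0,0]]
    - [[-0.37,0.59,0],[0,0,0]]
    - [[-0.37,0.59,0.5],[0,0,0]]
    - [[-0.37,0.59,1],[0,0,0]]
    - [[-0.37,0.59,1],[0,0,0]]

```text
time: 6.55
tcp_pos: [0.4252, 0.0762, 0.1659]
tool_rot: [-0.707, 0.707, 0.003, -0.005]
contact_force: [-0.7, -0.8, -0.8]
opening: 0.0855
grasp_force: 0.0
```

>>> jog_arm:
  commands:
    - [[0,0,0.5],[0,0,0]]
    - [[0,0,0.9],[0,0,0]]
    - [[0,0,0.9],[0,0,0]]
    - [[0,0,0.9],[0,0,0]]

```text
time: 6.95
tcp_pos: [0.431, 0.0775, 0.0998]
tool_rot: [-0.707, 0.707, -0.0, 0.0]
contact_force: [0.6, 0.2, 0.1]
opening: 0.0854
grasp_force: 0.0
```

Run:
```python
from h import *
for k in range(3): s=snap("wrist");crucibles(s,(1,));where()
cv2.imwrite("pics/w3.png",s["frame"])
```

```text
1 [0.4298 0.0765 0.0166] [284. 216.]
7.0 [0.4319 0.0777 0.1005] [-2.219  2.22  -0.003]
1 [0.4297 0.0765 0.0165] [286. 215.]
7.05 [0.4322 0.0778 0.1007] [-2.219  2.22  -0.004]
1 [0.4297 0.0765 0.0166] [287. 215.]
7.1 [0.4322 0.0779 0.1007] [-2.219  2.219 -0.004]
```

View pics/w3.png

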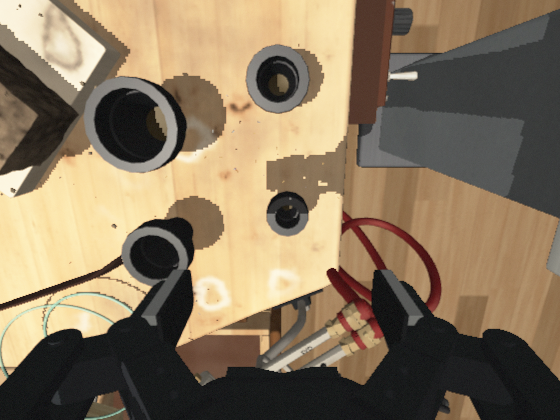

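c1 at (288,214) is centred between the fingers, so I go down and grip.

>>> jog_arm:
  commands:
    - [[0.015,0.03,0.3],[0,0,0]]
    - [[0.015,0.03,0.6],[0,0,0]]
    - [[0.015,0.03,0.8],[0,0,0]]
    - [[0.015,0.03,0.91],[0,0,0]]
    - [[0.015,0.03,0.91],[0,0,0]]
    - [[0.015,0.03,0.91],[0,0,0]]
    - [[0.015,0.03,0.91],[0,0,0]]

```text
time: 7.8
tcp_pos: [0.4287, 0.0766, 0.0267]
tool_rot: [0.707, -0.707, 0.001, -0.001]
contact_force: [-0.9, 0.4, -0.2]
opening: 0.0852
grasp_force: 0.0
```

>>> jog_arm:
  commands:
    - [[0,0,0],[0,0,0]]
    - [[0,0,0],[0,0,0]]
    - [[0,0,0],[0,0,0]]
    - [[0,0,0],[0,0,0]]
    - [[0,0,0],[0,0,0]]
    - [[0,0,0],[0,0,0]]
    - [[0,0,0],[0,0,0]]
    - [[0,0,0],[0,0,0]]
  claw: 0.3
  squeeze: 30

```text
time: 8.6
tcp_pos: [0.4274, 0.0764, 0.0256]
tool_rot: [0.707, -0.707, -0.0, 0.0]
contact_force: [-0.1, -0.7, 0.4]
opening: 0.0263
grasp_force: 0.0
```

Run:
```python
from h import *
where();s=snap("wrist");a=s["frame"];b=snap("side")["frame"][130:270,100:260]
b=cv2.resize(b,(480,420));cv2.imwrite("pics/w4.png",cv2.resize(np.hstack([a[:,100:420],b]),(800,420)))
print(monitor.get_state()["opening"],monitor.get_state()["grasp_force"])
```

```text
8.6 [0.4274 0.0764 0.0256] [ 2.221 -2.221 -0.   ]
0.02553520210988675 0.0
```

View pics/w4.png

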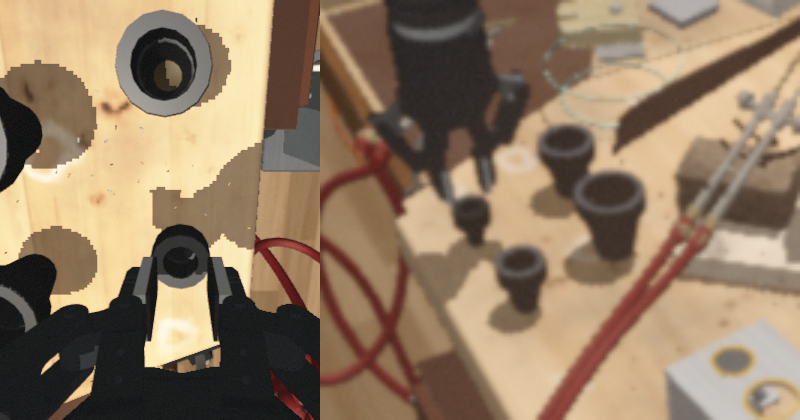

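Run:
```python
from h import *
s=snap("wrist");P=cloud(s)
m=(np.abs(P[...,0]-.43)<.05)&(np.abs(P[...,1]-.06)<.06)&(P[...,2]>.03)&(P[...,2]<.2)
for lo in np.arange(.03,.13,.008):
    k=m&(P[...,2]>=lo)&(P[...,2]<lo+.008)
    if k.sum()>5: v,u=np.where(k);print(round(lo,3),k.sum(),P[k].min(0).round(3),P[k].max(0).round(3),u.min(),u.max(),v.min(),v.max())
k=m&(np.abs(P[...,2]-.042)<.003)&(P[...,1]<.075)
print(circ(P[k]).round(4))
S=snap("side");crucibles(S,(1,))
```

```text
0.03 487 [0.413 0.06  0.03 ] [0.446 0.087 0.038] 251 308 226 274
0.038 1842 [0.413 0.06  0.038] [0.446 0.094 0.045] 250 309 231 288
0.054 173 [0.405 0.065 0.056] [0.451 0.086 0.062] 236 329 257 296
0.062 538 [0.402 0.065 0.062] [0.455 0.088 0.07 ] 225 338 259 307
0.07 631 [0.402 0.065 0.07 ] [0.455 0.087 0.078] 222 341 267 314
0.078 756 [0.402 0.065 0.078] [0.455 0.088 0.086] 219 344 275 329
0.086 1020 [0.402 0.065 0.086] [0.455 0.088 0.094] 218 345 285 341
0.094 1291 [0.385 0.062 0.094] [0.471 0.085 0.102] 163 401 295 353
0.102 3623 [0.381 0.062 0.102] [0.476 0.089 0.11 ] 139 423 301 378
0.11 5802 [0.38  0.061 0.11 ] [0.479 0.09  0.118] 118 438 319 396
0.118 4379 [0.38  0.058 0.118] [0.48  0.089 0.126] 102 450 328 419
0.126 7455 [0.38  0.058 0.126] [0.48  0.088 0.134] 85 466 340 419
[0.4295 0.0761 0.0133]
1 [0.4261 0.0708 0.0162] [149. 199.]
```

Run:
```python
from h import *
for n in ("wrist","side","scene"):
    s=snap(n);P=cloud(s)
    m=(np.abs(P[...,0]-.43)<.06)&(np.abs(P[...,1]-.077)<.03)&(P[...,2]>.02)&(P[...,2]<.1)
    print(n)
    for lo in np.arange(.02,.1,.008):
        k=m&(P[...,2]>=lo)&(P[...,2]<lo+.008)
        if k.sum(): print(round(lo,3),k.sum(),P[k].min(0).round(3),P[k].max(0).round(3))
    for x in (.405,.45):
      for z in (.0256,.04,.055):
        c=(np.array([x,.066,z])-s["T"][:3,3])@s["T"][:3,:3];print(x,z,(c[:2]/c[2]*s["f"]+[s["cx"],s["cy"]]).round())
    if n=="side": cv2.imwrite("pics/w5.png",cv2.resize(s["frame"][150:230,110:230],(720,480),interpolation=cv2.INTER_CUBIC))
```

```text
wrist
0.02 341 [0.413 0.06  0.02 ] [0.446 0.088 0.028]
0.028 468 [0.413 0.06  0.028] [0.446 0.087 0.036]
0.036 1946 [0.413 0.06  0.036] [0.446 0.094 0.044]
0.044 22 [0.415 0.061 0.044] [0.442 0.092 0.045]
0.052 73 [0.409 0.065 0.056] [0.448 0.082 0.06 ]
0.06 480 [0.403 0.065 0.06 ] [0.455 0.087 0.068]
0.068 632 [0.402 0.065 0.068] [0.455 0.088 0.076]
0.076 725 [0.402 0.065 0.076] [0.455 0.087 0.084]
0.084 749 [0.402 0.065 0.084] [0.455 0.088 0.092]
0.092 1221 [0.386 0.062 0.092] [0.469 0.088 0.1  ]
0.405 0.0256 [321. 232.]
0.405 0.04 [324. 242.]
0.405 0.055 [328. 254.]
0.45 0.0256 [246. 232.]
0.45 0.04 [243. 242.]
0.45 0.055 [239. 254.]
side
0.02 21 [0.411 0.058 0.021] [0.44  0.087 0.028]
0.028 43 [0.411 0.056 0.028] [0.441 0.087 0.036]
0.036 83 [0.411 0.055 0.036] [0.443 0.094 0.044]
0.044 1 [0.435 0.075 0.044] [0.435 0.075 0.044]
0.052 16 [0.407 0.062 0.053] [0.452 0.084 0.06 ]
0.06 27 [0.401 0.06  0.061] [0.453 0.082 0.068]
0.068 37 [0.4   0.058 0.068] [0.454 0.083 0.076]
0.076 41 [0.4   0.061 0.076] [0.452 0.083 0.084]
0.084 32 [0.401 0.06  0.084] [0.452 0.084 0.092]
0.092 37 [0.388 0.058 0.092] [0.463 0.085 0.1  ]
0.405 0.0256 [143. 207.]
0.405 0.04 [142. 203.]
0.405 0.055 [141. 198.]
0.45 0.0256 [160. 202.]
0.45 0.04 [159. 198.]
0.45 0.055 [158. 193.]
scene
0.02 14 [0.413 0.061 0.02 ] [0.423 0.087 0.028]
0.028 54 [0.41  0.06  0.028] [0.44  0.092 0.036]
0.036 73 [0.411 0.06  0.036] [0.441 0.093 0.044]
0.044 37 [0.409 0.062 0.044] [0.444 0.091 0.047]
0.052 13 [0.407 0.067 0.055] [0.447 0.085 0.06 ]
0.06 36 [0.401 0.063 0.06 ] [0.444 0.086 0.068]
0.068 48 [0.4   0.063 0.068] [0.446 0.086 0.076]
0.076 42 [0.4   0.069 0.076] [0.443 0.087 0.083]
0.084 48 [0.399 0.068 0.084] [0.45  0.087 0.092]
0.092 28 [0.399 0.069 0.092] [0.451 0.088 0.1  ]
0.405 0.0256 [223. 312.]
0.405 0.04 [222. 306.]
0.405 0.055 [222. 300.]
0.45 0.0256 [215. 301.]
0.45 0.04 [215. 296.]
0.45 0.055 [215. 290.]
```

View pics/w5.png

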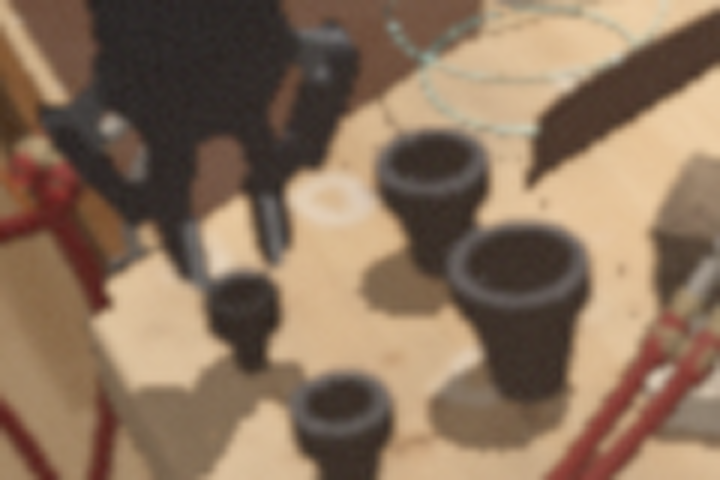

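All three cameras agree that the fingertips are about 29 mm above the stated TCP at this opening, so the fingers closed above c1 without touching it. I'll open partly and measure the tip height.

>>> jog_arm:
  commands:
    - [[0,0,0],[0,0,0]]
    - [[0,0,0],[0,0,0]]
    - [[0,0,0],[0,0,0]]
    - [[0,0,0],[0,0,0]]
  claw: 0.65

```text
time: 9.35
tcp_pos: [0.4274, 0.0764, 0.0256]
tool_rot: [-0.707, 0.707, 0.0, -0.0]
contact_force: [-0.2, 1.0, 0.1]
opening: 0.0559
grasp_force: 0.0
```

```bash
cat >> h.py <<'E'
def tips():
    s=snap("wrist");st=monitor.get_state()
    P=cloud(s); t=st["tcp_pos"];M=R.from_quat(st["tool_rot"]).as_matrix()
    Q=(P-t)@M
    k=(np.abs(Q[...,0])<.008)&(np.abs(Q[...,1])>st["opening"]/2-.006)&(np.abs(Q[...,1])<st["opening"]/2+.02)&(Q[...,2]>-.07)&(Q[...,2]<-.005)
    q=Q[k]; 
    for sg in(-1,1):
        w=q[q[:,1]*sg>0]
        if len(w): print("finger",sg,"tip z(tool)",np.percentile(w[:,2],[50,90,97]).round(4),"y",np.percentile(w[:,1],[2,50,98]).round(4))
    print(st["opening"]);where()
E
python3 -c "
from h import *
tips();crucibles(snap('wrist'),(1,))"
```

```text
finger -1 tip z(tool) [-0.0551 -0.0408 -0.0359] y [-0.0422 -0.029  -0.0287]
finger 1 tip z(tool) [-0.0549 -0.0407 -0.0359] y [0.0263 0.0267 0.0398]
0.055543544060994966
9.4 [0.4274 0.0764 0.0256] [-2.221  2.221 -0.   ]
1 [0.4296 0.0763 0.0169] [280. 259.]
```

>>> jog_arm:
  commands:
    - [[0,-0.02,0.1],[0,0,0]]
    - [[0,-0.02,0.2],[0,0,0]]
    - [[0,-0.02,0.3],[0,0,0]]
    - [[0,-0.02,0.37],[0,0,0]]
    - [[0,-0.02,0.37],[0,0,0]]
    - [[0,-0.02,0.37],[0,0,0]]

```text
time: 10.05
tcp_pos: [0.4287, 0.0764, -0.0043]
tool_rot: [0.707, -0.707, -0.0, 0.0]
contact_force: [0.6, 0.4, -0.4]
opening: 0.0554
grasp_force: 0.0
```

>>> jog_arm:
  commands:
    - [[0,0,0],[0,0,0]]
    - [[0,0,0],[0,0,0]]
    - [[0,0,0],[0,0,0]]
    - [[0,0,0],[0,0,0]]
    - [[0,0,0],[0,0,0]]
    - [[0,0,0],[0,0,0]]
  claw: 0.25
  squeeze: 30

```text
time: 10.65
tcp_pos: [0.4294, 0.0765, -0.0036]
tool_rot: [0.707, -0.707, 0.0, -0.0]
contact_force: [-0.9, 0.2, 5.6]
opening: 0.0328
grasp_force: 29.9
```

>>> jog_arm:
  commands:
    - [[0,0,-0.15],[0,0,0]]
    - [[0,0,-0.4],[0,0,0]]
    - [[0,0,-0.8],[0,0,0]]
    - [[0,0,-1],[0,0,0]]

```text
time: 11.05
tcp_pos: [0.4298, 0.0765, 0.0776]
tool_rot: [-0.707, 0.707, -0.0, 0.001]
contact_force: [1.2, -0.3, -0.3]
opening: 0.0323
grasp_force: 30.0
```

>>> jog_arm:
  commands:
    - [[0,0,-0.5],[0,0,0]]
    - [[0.2,-0.1,-0.9],[0,0,0]]
    - [[0.6,-0.2,-0.9],[0,0,0]]
    - [[1,-0.3,-0.9],[0,0,0]]

```text
time: 11.45
tcp_pos: [0.4542, -0.0042, 0.1491]
tool_rot: [0.708, -0.706, 0.001, -0.001]
contact_force: [0.3, -0.9, -0.7]
opening: 0.0324
grasp_force: 30.0
```

>>> jog_arm:
  commands:
    - [[0.5,-0.2,0],[0,0,0]]
    - [[1,-0.4,0],[0,0,0]]
    - [[1,-0.4,0],[0,0,0]]

```text
time: 11.75
tcp_pos: [0.4872, -0.0878, 0.1477]
tool_rot: [-0.705, 0.709, -0.001, -0.0]
contact_force: [-0.5, 0.5, -0.3]
opening: 0.0326
grasp_force: 30.0
```

>>> jog_arm:
  commands:
    - [[0.5,-0.2,0],[0,0,0]]
    - [[1,-0.4,0],[0,0,0]]
    - [[1,-0.4,0],[0,0,0]]

```text
time: 12.05
tcp_pos: [0.5191, -0.1672, 0.1475]
tool_rot: [-0.706, 0.709, -0.001, -0.0]
contact_force: [-0.2, 0.6, -1.1]
opening: 0.0324
grasp_force: 30.1
```

>>> jog_arm:
  commands:
    - [[0.5,-0.05,0],[0,0,0]]
    - [[0.84,-0.06,0],[0,0,0]]
    - [[0.84,-0.06,0],[0,0,0]]
    - [[0.84,-0.06,0],[0,0,0]]
    - [[0.84,-0.06,0],[0,0,0]]

```text
time: 12.55
tcp_pos: [0.5212, -0.2292, 0.1477]
tool_rot: [0.707, -0.707, -0.001, 0.0]
contact_force: [0.4, 0.0, 0.6]
opening: 0.0326
grasp_force: 30.1
```

```bash
cat >> h.py <<'E'
D={1:.034,2:.043,3:.052,4:.061}
SEAT={1:(.5231,-.2310),2:(.5294,-.2801),3:(.5369,-.3382),4:(.5455,-.4052)}
OFF={1:.031,2:.0325,3:.034,4:.036}
def held(n,view=True):
    s=snap("wrist");st=monitor.get_state();P=cloud(s);t=st["tcp_pos"]
    M=R.from_quat(st["tool_rot"]).as_matrix();Q=(P-t)@M
    m=(np.hypot(Q[...,0],Q[...,1])<D[n]/2+.006)&(Q[...,2]>-.058)&(Q[...,2]<-.036)
    z=np.percentile(Q[m][:,2],50)
    k=m&(np.abs(Q[...,2]-z)<.0035)&(Q[...,0]>-.002)
    q=Q[k];
    # front (camera side) outer arc: farthest points per bearing
    b=np.round(np.degrees(np.arctan2(q[:,1],q[:,0]))/4); p=[]
    for x in np.unique(b):
        w=q[b==x];r=np.hypot(w[:,0],w[:,1]);p.append(w[np.argmax(r)])
    p=np.array(p); p=p[np.abs(np.arctan2(p[:,1],p[:,0]))<1.2]
    f=least_squares(lambda c:np.hypot(p[:,0]-c[0],p[:,1]-c[1])-D[n]/2,[0,0],loss="soft_l1",f_scale=.001).x
    print("rim z(tool)",z.round(4),"centre tool xy",f.round(4),"n",len(p))
    c=t+M@np.r_[f,z]; d=np.array(SEAT[n])-c[:2]
    print("centre world",c.round(4),"need dx,dy",d.round(4),"-> tool x,y units",(-d[1]/.08).round(3),(-d[0]/.08).round(3))
    where();return s
E
python3 - <<'E'
from h import *
s=held(1);cv2.imwrite("pics/w6.png",s["frame"])
for o in holes(s):print(*o)
E
```

```text
rim z(tool) -0.0459 centre tool xy [-0.0006 -0.0011] n 35
centre world [ 0.5225 -0.2287  0.1937] need dx,dy [ 0.0006 -0.0023] -> tool x,y units 0.029 -0.008
12.6 [ 0.5214 -0.2292  0.1478] [-2.223e+00  2.220e+00  2.000e-03]
[ 0.5455 -0.4072  0.031 ] 299 [248.   6.]
[ 0.5368 -0.338   0.0244] 1130 [262.  65.]
[ 0.5295 -0.2801  0.0199] 723 [273. 149.]
[ 0.5231 -0.231   0.0154] 476 [281. 208.]
[ 0.7025 -0.1109  0.01  ] 502 [ 93. 330.]
```

View pics/w6.png

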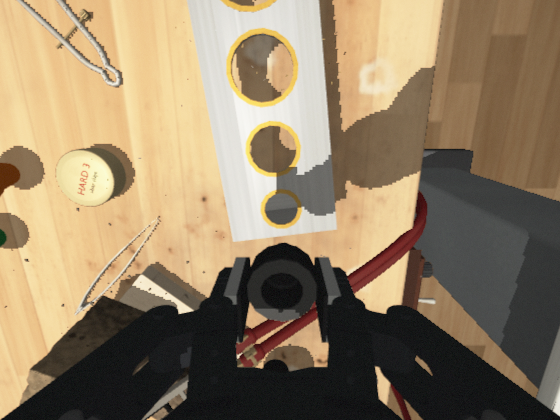

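c1 is held upright at (283,280), and seat 1 at (281,208) agrees with the earlier measurement. I lower it in two stages.

>>> jog_arm:
  commands:
    - [[0.03,-0.01,0],[0,0,0]]
    - [[0.03,-0.01,0.3],[0,0,0]]
    - [[0.03,-0.01,0.6],[0,0,0]]
    - [[0.03,-0.01,0.7],[0,0,0]]
    - [[0.03,-0.01,0.7],[0,0,0]]
    - [[0.03,-0.01,0.7],[0,0,0]]

```text
time: 13.2
tcp_pos: [0.5231, -0.2332, 0.0928]
tool_rot: [0.707, -0.707, 0.0, -0.0]
contact_force: [0.6, -0.3, 0.8]
opening: 0.0324
grasp_force: 30.0
```

```bash
python3 -c "
from h import *
held(1);held(1)"
```

```text
rim z(tool) -0.0456 centre tool xy [-0.0008 -0.001 ] n 35
centre world [ 0.5244 -0.2326  0.1388] need dx,dy [-0.0013  0.0016] -> tool x,y units -0.02 0.016
13.25 [ 0.5235 -0.2334  0.0932] [-2.221  2.221 -0.003]
rim z(tool) -0.0458 centre tool xy [-0.0007 -0.001 ] n 35
centre world [ 0.5245 -0.2328  0.1392] need dx,dy [-0.0014  0.0018] -> tool x,y units -0.022 0.018
13.3 [ 0.5236 -0.2335  0.0933] [-2.221  2.221 -0.003]
```

>>> jog_arm:
  commands:
    - [[-0.02,0.017,0.1],[0,0,0]]
    - [[-0.02,0.017,0.2],[0,0,0]]
    - [[-0.02,0.017,0.3],[0,0,0]]
    - [[-0.02,0.017,0.35],[0,0,0]]
    - [[-0.02,0.017,0.35],[0,0,0]]
    - [[-0.02,0.017,0.35],[0,0,0]]

```text
time: 13.9
tcp_pos: [0.5211, -0.2316, 0.0638]
tool_rot: [-0.707, 0.707, 0.0, -0.0]
contact_force: [-0.1, 0.9, 0.1]
opening: 0.0326
grasp_force: 30.1
```

```bash
python3 -c "
from h import *
held(1);held(1)"
```

```text
rim z(tool) -0.0458 centre tool xy [-0.0008 -0.0011] n 35
centre world [ 0.5225 -0.2309  0.1099] need dx,dy [ 0.0006 -0.0001] -> tool x,y units 0.001 -0.008
13.95 [ 0.5214 -0.2317  0.0641] [-2.221  2.221 -0.   ]
rim z(tool) -0.0459 centre tool xy [-0.0006 -0.0011] n 35
centre world [ 0.5226 -0.2311  0.1101] need dx,dy [0.0005 0.0001] -> tool x,y units -0.001 -0.006
14.0 [ 0.5215 -0.2318  0.0643] [-2.221e+00  2.221e+00 -1.000e-03]
```

>>> jog_arm:
  commands:
    - [[0,-0.006,0.1],[0,0,0]]
    - [[0,-0.006,0.17],[0,0,0]]
    - [[0,-0.006,0.22],[0,0,0]]
    - [[0,-0.006,0.24],[0,0,0]]
    - [[0,-0.006,0.24],[0,0,0]]
    - [[0,-0.006,0.24],[0,0,0]]

```text
time: 14.6
tcp_pos: [0.5217, -0.2316, 0.0448]
tool_rot: [0.707, -0.707, -0.0, -0.0]
contact_force: [0.0, -0.7, -0.6]
opening: 0.0323
grasp_force: 30.1
```

```bash
python3 -c "
from h import *
held(1);print(monitor.get_state()['contact_force'])"
```

```text
rim z(tool) -0.046 centre tool xy [-0.0006 -0.001 ] n 35
centre world [ 0.5227 -0.231   0.0908] need dx,dy [0.0004 0.    ] -> tool x,y units -0.0 -0.005
14.65 [ 0.5217 -0.2316  0.0448] [-2.221  2.221 -0.   ]
[-0.03155938 -0.27602712  1.05289613]
```

>>> jog_arm:
  commands:
    - [[0,0,0],[0,0,0]]
    - [[0,0,0],[0,0,0]]
    - [[0,0,0],[0,0,0]]
    - [[0,0,-0.2],[0,0,0]]
    - [[0,0,-0.6],[0,0,0]]
    - [[0,0,-1],[0,0,0]]
  claw: 0.75

```text
time: 15.25
tcp_pos: [0.521, -0.2313, 0.125]
tool_rot: [-0.707, 0.707, 0.001, -0.0]
contact_force: [0.4, 0.5, 0.3]
opening: 0.0642
grasp_force: 0.0
```

>>> jog_arm:
  commands:
    - [[-0.2,0.1,-0.4],[0,0,0]]
    - [[-0.6,0.3,-0.4],[0,0,0]]
    - [[-1,0.4,-0.4],[0,0,0]]
    - [[-1,0.4,-0.4],[0,0,0]]

```text
time: 15.65
tcp_pos: [0.4879, -0.1486, 0.1572]
tool_rot: [0.708, -0.706, -0.001, -0.0]
contact_force: [0.6, -0.4, -0.3]
opening: 0.0642
grasp_force: 0.0
```

```bash
python3 -c "
from h import *
s=snap('wrist');P=cloud(s)
m=(np.hypot(P[...,0]-.5231,P[...,1]+.231)<.03)&(P[...,2]>.083)&(P[...,2]<.1);print(P[m][:,2].mean(),circ(P[m]))
v,u=np.where(m);print(u.mean(),v.mean());where()"
```

```text
0.09037827639952323 [ 0.52211169 -0.2307009   0.01326924]
236.1818181818182 106.35146103896103
15.7 [ 0.4891 -0.1503  0.1572] [ 2.224 -2.219  0.   ]
```

>>> jog_arm:
  commands:
    - [[-0.4,0.3,0],[0,0,0]]
    - [[-0.8,0.5,0],[0,0,0]]
    - [[-1,0.67,0],[0,0,0]]
    - [[-1,0.67,0],[0,0,0]]

```text
time: 16.1
tcp_pos: [0.4344, -0.0706, 0.1566]
tool_rot: [0.708, -0.706, -0.001, 0.0]
contact_force: [-0.6, -0.6, -0.9]
opening: 0.0638
grasp_force: 0.0
```

>>> jog_arm:
  commands:
    - [[-0.4,0,0],[0,0,0]]
    - [[-0.63,0,0],[0,0,0]]
    - [[-0.63,0,0.5],[0,0,0]]
    - [[-0.63,0,0.9],[0,0,0]]
    - [[-0.63,0,0.9],[0,0,0]]
    - [[-0.63,0,0.9],[0,0,0]]

```text
time: 16.7
tcp_pos: [0.4366, -0.022, 0.0849]
tool_rot: [-0.707, 0.707, 0.0, -0.0]
contact_force: [0.6, -0.4, 0.7]
opening: 0.0642
grasp_force: 0.0
```

```bash
python3 -c "
from h import *
s=snap('wrist');crucibles(s,(2,4));tips()"
```

```text
2 [ 0.4368 -0.0222  0.0211] [283. 227.]
4 [0.5303 0.004  0.0272] [144. 270.]
finger -1 tip z(tool) [-0.0557 -0.042  -0.037 ] y [-0.0461 -0.0329 -0.0325]
finger 1 tip z(tool) [-0.0558 -0.0419 -0.0374] y [0.031  0.0313 0.0446]
0.06404962069847268
16.8 [ 0.4381 -0.0219  0.0863] [-2.219  2.221 -0.004]
```

c1 is seated with its rim at 90 mm. Now c2.

>>> jog_arm:
  commands:
    - [[0,0.02,0.3],[0,0,0]]
    - [[0,0.02,0.6],[0,0,0]]
    - [[0,0.02,0.6],[0,0,0]]
    - [[0,0.02,0.6],[0,0,0]]

```text
time: 17.2
tcp_pos: [0.4355, -0.0215, 0.038]
tool_rot: [-0.707, 0.707, -0.001, 0.0]
contact_force: [0.2, 0.1, -0.3]
opening: 0.0643
grasp_force: 0.0
```

>>> jog_arm:
  commands:
    - [[0,0,0.15],[0,0,0]]
    - [[0,0,0.3],[0,0,0]]
    - [[0,0,0.4],[0,0,0]]
    - [[0,0,0.44],[0,0,0]]
    - [[0,0,0.44],[0,0,0]]
    - [[0,0,0.44],[0,0,0]]

```text
time: 17.8
tcp_pos: [0.4351, -0.0212, 0.0022]
tool_rot: [0.707, -0.707, 0.0, -0.0]
contact_force: [-0.5, -0.8, 0.3]
opening: 0.0641
grasp_force: 0.0
```

>>> jog_arm:
  commands:
    - [[0,0,0],[0,0,0]]
    - [[0,0,0],[0,0,0]]
    - [[0,0,0],[0,0,0]]
    - [[0,0,0],[0,0,0]]
    - [[0,0,0],[0,0,0]]
    - [[0,0,0],[0,0,0]]
  claw: 0.35
  squeeze: 30

```text
time: 18.4
tcp_pos: [0.435, -0.0212, 0.0023]
tool_rot: [0.707, -0.707, 0.0, -0.0]
contact_force: [-0.7, 0.9, 6.1]
opening: 0.0423
grasp_force: 29.9
```

>>> jog_arm:
  commands:
    - [[0,0,-0.15],[0,0,0]]
    - [[0,0,-0.4],[0,0,0]]
    - [[0,0,-0.8],[0,0,0]]
    - [[0,0,-1],[0,0,0]]

```text
time: 18.8
tcp_pos: [0.4355, -0.0212, 0.0835]
tool_rot: [-0.707, 0.707, -0.001, 0.001]
contact_force: [1.3, -0.6, -0.5]
opening: 0.0425
grasp_force: 30.7
```

>>> jog_arm:
  commands:
    - [[0,0,-0.5],[0,0,0]]
    - [[0.2,-0.1,-0.85],[0,0,0]]
    - [[0.6,-0.2,-0.85],[0,0,0]]
    - [[1,-0.4,-0.85],[0,0,0]]

```text
time: 19.2
tcp_pos: [0.4667, -0.1018, 0.1509]
tool_rot: [0.708, -0.707, 0.001, -0.001]
contact_force: [0.6, 0.1, -0.3]
opening: 0.0422
grasp_force: 30.8
```

>>> jog_arm:
  commands:
    - [[0.5,-0.2,0],[0,0,0]]
    - [[1,-0.4,0],[0,0,0]]
    - [[1,-0.4,0],[0,0,0]]

```text
time: 19.5
tcp_pos: [0.501, -0.1858, 0.1494]
tool_rot: [-0.705, 0.709, -0.002, -0.0]
contact_force: [0.0, 0.5, -1.1]
opening: 0.0426
grasp_force: 30.8
```

>>> jog_arm:
  commands:
    - [[0.5,-0.2,0],[0,0,0]]
    - [[1,-0.37,0],[0,0,0]]
    - [[1,-0.37,0],[0,0,0]]

```text
time: 19.8
tcp_pos: [0.5298, -0.2651, 0.149]
tool_rot: [-0.706, 0.708, -0.001, -0.0]
contact_force: [-0.3, 0.1, 0.1]
opening: 0.0424
grasp_force: 30.9
```

>>> jog_arm:
  commands:
    - [[0.24,0,0],[0,0,0]]
    - [[0.24,0,0.4],[0,0,0]]
    - [[0.24,0,0.4],[0,0,0]]
    - [[0.24,0,0.4],[0,0,0]]
    - [[0.24,0,0.4],[0,0,0]]

```text
time: 20.3
tcp_pos: [0.5284, -0.28, 0.1187]
tool_rot: [0.707, -0.707, 0.0, -0.0]
contact_force: [0.1, 0.2, 0.0]
opening: 0.0425
grasp_force: 30.9
```

```bash
python3 -c "
from h import *
held(2);held(2)"
```

```text
rim z(tool) -0.0478 centre tool xy [ 0.0001 -0.0007] n 35
centre world [ 0.5293 -0.2803  0.1667] need dx,dy [0.0001 0.0002] -> tool x,y units -0.003 -0.001
20.35 [ 0.5287 -0.2802  0.119 ] [-2.222  2.22  -0.003]
rim z(tool) -0.048 centre tool xy [ 0.0002 -0.0008] n 35
centre world [ 0.5296 -0.2806  0.167 ] need dx,dy [-0.0002  0.0005] -> tool x,y units -0.006 0.003
20.4 [ 0.5289 -0.2804  0.119 ] [-2.222  2.22  -0.003]
```

>>> jog_arm:
  commands:
    - [[-0.005,0.003,0.25],[0,0,0]]
    - [[-0.005,0.003,0.5],[0,0,0]]
    - [[-0.005,0.003,0.7],[0,0,0]]
    - [[-0.005,0.003,0.75],[0,0,0]]
    - [[-0.005,0.003,0.75],[0,0,0]]
    - [[-0.005,0.003,0.75],[0,0,0]]

```text
time: 21.0
tcp_pos: [0.5287, -0.2804, 0.0588]
tool_rot: [0.707, -0.707, 0.001, -0.0]
contact_force: [0.9, -0.2, -1.4]
opening: 0.0422
grasp_force: 30.9
```

```bash
python3 -c "
from h import *
held(2);held(2)"
```

```text
rim z(tool) -0.0479 centre tool xy [ 0.0003 -0.0009] n 35
centre world [ 0.5296 -0.2807  0.1068] need dx,dy [-0.0002  0.0006] -> tool x,y units -0.008 0.003
21.05 [ 0.5289 -0.2805  0.0589] [-2.221  2.221 -0.004]
rim z(tool) -0.048 centre tool xy [ 0.0003 -0.0011] n 35
centre world [ 0.5299 -0.2807  0.1069] need dx,dy [-0.0005  0.0006] -> tool x,y units -0.007 0.006
21.1 [ 0.5289 -0.2805  0.0589] [-2.221  2.221 -0.004]
```

>>> jog_arm:
  commands:
    - [[-0.007,0.005,0.08],[0,0,0]]
    - [[-0.007,0.005,0.15],[0,0,0]]
    - [[-0.007,0.005,0.19],[0,0,0]]
    - [[-0.007,0.005,0.2],[0,0,0]]
    - [[-0.007,0.005,0.2],[0,0,0]]
    - [[-0.007,0.005,0.2],[0,0,0]]

```text
time: 21.7
tcp_pos: [0.5271, -0.2793, 0.0424]
tool_rot: [-0.707, 0.707, 0.0, -0.0]
contact_force: [-1.4, 1.3, 6.3]
opening: 0.0428
grasp_force: 31.4
```

>>> jog_arm:
  commands:
    - [[0,0,0],[0,0,0]]
    - [[0,0,0],[0,0,0]]
    - [[0,0,0],[0,0,0]]
    - [[0,0,0],[0,0,0]]
    - [[0,0,-0.2],[0,0,0]]
    - [[0,0,-0.6],[0,0,0]]
    - [[0,0,-1],[0,0,0]]
  claw: 0.85

```text
time: 22.4
tcp_pos: [0.5266, -0.279, 0.1215]
tool_rot: [-0.707, 0.707, 0.001, -0.0]
contact_force: [1.7, 0.1, -0.3]
opening: 0.0721
grasp_force: 0.0
```

>>> jog_arm:
  commands:
    - [[-0.2,0,-0.4],[0,0,0]]
    - [[-0.6,0,-0.4],[0,0,0]]
    - [[-1,0,-0.4],[0,0,0]]
    - [[-1,0,-0.4],[0,0,0]]

```text
time: 22.8
tcp_pos: [0.527, -0.1963, 0.1539]
tool_rot: [0.708, -0.706, -0.001, -0.0]
contact_force: [-0.3, -0.1, 0.2]
opening: 0.0726
grasp_force: 0.0
```

```bash
python3 -c "
from h import *
s=snap('wrist');P=cloud(s)
for n in (1,2):
    m=(np.hypot(P[...,0]-SEAT[n][0],P[...,1]-SEAT[n][1])<.024)&(P[...,2]>.083)&(P[...,2]<.11);print(P[m][:,2].mean(),P[m].mean(0),P[m][:,2].std())
where()"
```

```text
0.09030715451453357 [ 0.52277189 -0.23157294  0.09030715] 0.001497733119801333
0.09048863873284317 [ 0.52854128 -0.28015329  0.09048864] 0.0012399347154615655
22.85 [ 0.5273 -0.198   0.1538] [ 2.224 -2.218 -0.   ]
```

c1 and c2 are both seated (rims at 90 mm). Now c3.

>>> jog_arm:
  commands:
    - [[-0.5,0,0],[0,0,0]]
    - [[-1,0,0],[0,0,0]]
    - [[-1,0,0],[0,0,0]]

```text
time: 23.15
tcp_pos: [0.527, -0.1166, 0.1533]
tool_rot: [0.708, -0.706, -0.001, -0.0]
contact_force: [0.4, -0.5, -0.2]
opening: 0.0729
grasp_force: 0.0
```

>>> jog_arm:
  commands:
    - [[-0.5,0,0],[0,0,0]]
    - [[-1,0,0],[0,0,0]]
    - [[-1,0,0],[0,0,0]]

```text
time: 23.45
tcp_pos: [0.5276, -0.0369, 0.1534]
tool_rot: [0.709, -0.706, -0.001, -0.0]
contact_force: [0.7, -0.8, -0.2]
opening: 0.0725
grasp_force: 0.0
```

>>> jog_arm:
  commands:
    - [[-0.5,0,0],[0,0,0]]
    - [[-1,0,0],[0,0,0]]
    - [[-1,0,0],[0,0,0]]

```text
time: 23.75
tcp_pos: [0.5281, 0.0428, 0.1534]
tool_rot: [0.708, -0.706, -0.0, -0.0]
contact_force: [-0.4, -1.7, 0.7]
opening: 0.0729
grasp_force: 0.0
```

>>> jog_arm:
  commands:
    - [[-0.5,0,0],[0,0,0]]
    - [[-0.78,-0.03,0],[0,0,0]]
    - [[-0.78,-0.03,0.4],[0,0,0]]
    - [[-0.78,-0.03,0.7],[0,0,0]]
    - [[-0.78,-0.03,0.7],[0,0,0]]
    - [[-0.78,-0.03,0.7],[0,0,0]]

```text
time: 24.35
tcp_pos: [0.5301, 0.1016, 0.0975]
tool_rot: [-0.707, 0.708, 0.0, -0.001]
contact_force: [0.2, 0.4, -0.1]
opening: 0.0723
grasp_force: 0.0
```

```bash
python3 -c "
from h import *
s=snap('wrist');crucibles(s,(3,4));tips()"
```

```text
3 [0.5312 0.1042 0.0256] [282. 228.]
4 [0.5309 0.0081 0.0298] [282.  84.]
finger -1 tip z(tool) [-0.0571 -0.0434 -0.0393] y [-0.0504 -0.0372 -0.0368]
finger 1 tip z(tool) [-0.0571 -0.0434 -0.0392] y [0.0352 0.0356 0.0488]
0.0726781395629992
24.45 [0.5313 0.1022 0.0989] [-2.219e+00  2.222e+00 -2.000e-03]
```

>>> jog_arm:
  commands:
    - [[-0.02,0.01,0.3],[0,0,0]]
    - [[-0.02,0.01,0.6],[0,0,0]]
    - [[-0.02,0.01,0.6],[0,0,0]]
    - [[-0.02,0.01,0.6],[0,0,0]]

```text
time: 24.85
tcp_pos: [0.5297, 0.1044, 0.0507]
tool_rot: [-0.707, 0.707, -0.0, 0.0]
contact_force: [-0.6, -1.0, 0.8]
opening: 0.0727
grasp_force: 0.0
```

>>> jog_arm:
  commands:
    - [[0,0,0.15],[0,0,0]]
    - [[0,0,0.3],[0,0,0]]
    - [[0,0,0.45],[0,0,0]]
    - [[0,0,0.51],[0,0,0]]
    - [[0,0,0.51],[0,0,0]]
    - [[0,0,0.51],[0,0,0]]

```text
time: 25.45
tcp_pos: [0.529, 0.1046, 0.0086]
tool_rot: [0.707, -0.707, -0.0, 0.0]
contact_force: [0.7, 1.3, -0.7]
opening: 0.0723
grasp_force: 0.0
```

>>> jog_arm:
  commands:
    - [[0,0,0],[0,0,0]]
    - [[0,0,0],[0,0,0]]
    - [[0,0,0],[0,0,0]]
    - [[0,0,0],[0,0,0]]
    - [[0,0,0],[0,0,0]]
    - [[0,0,0],[0,0,0]]
  claw: 0.45
  squeeze: 35

```text
time: 26.05
tcp_pos: [0.5297, 0.1047, 0.0095]
tool_rot: [0.707, -0.707, 0.0, -0.001]
contact_force: [-0.5, -0.8, 5.9]
opening: 0.0505
grasp_force: 36.4
```

>>> jog_arm:
  commands:
    - [[0,0,-0.15],[0,0,0]]
    - [[0,0,-0.4],[0,0,0]]
    - [[0,0,-0.8],[0,0,0]]
    - [[0,0,-1],[0,0,0]]

```text
time: 26.45
tcp_pos: [0.5301, 0.1048, 0.0913]
tool_rot: [0.707, -0.707, 0.001, -0.001]
contact_force: [0.5, 0.7, -1.4]
opening: 0.0503
grasp_force: 37.0
```

>>> jog_arm:
  commands:
    - [[0,0,-0.5],[0,0,0]]
    - [[0.2,0,-0.95],[0,0,0]]
    - [[0.6,0,-0.95],[0,0,0]]
    - [[1,0,-0.95],[0,0,0]]

```text
time: 26.85
tcp_pos: [0.5301, 0.0242, 0.1669]
tool_rot: [0.708, -0.707, 0.001, -0.001]
contact_force: [0.8, -0.6, -1.8]
opening: 0.0505
grasp_force: 37.1
```

>>> jog_arm:
  commands:
    - [[0.5,0,0],[0,0,0]]
    - [[1,0,0],[0,0,0]]
    - [[1,0,0],[0,0,0]]

```text
time: 27.15
tcp_pos: [0.5287, -0.0596, 0.1651]
tool_rot: [-0.705, 0.709, -0.001, -0.001]
contact_force: [0.2, 0.0, -1.2]
opening: 0.0506
grasp_force: 37.1
```

>>> jog_arm:
  commands:
    - [[0.5,0,0],[0,0,0]]
    - [[1,0,0],[0,0,0]]
    - [[1,0,0],[0,0,0]]

```text
time: 27.45
tcp_pos: [0.5291, -0.1389, 0.165]
tool_rot: [-0.705, 0.709, -0.001, -0.001]
contact_force: [0.5, 0.8, -1.6]
opening: 0.0504
grasp_force: 37.1
```

>>> jog_arm:
  commands:
    - [[0.5,0,0],[0,0,0]]
    - [[1,0,0],[0,0,0]]
    - [[1,0,0],[0,0,0]]

```text
time: 27.75
tcp_pos: [0.5294, -0.2186, 0.1648]
tool_rot: [-0.706, 0.709, -0.001, -0.0]
contact_force: [0.6, 1.2, -0.3]
opening: 0.0502
grasp_force: 37.1
```

>>> jog_arm:
  commands:
    - [[0.5,-0.04,0],[0,0,0]]
    - [[1,-0.08,0],[0,0,0]]
    - [[1,-0.08,0],[0,0,0]]

```text
time: 28.05
tcp_pos: [0.5363, -0.2984, 0.1646]
tool_rot: [-0.706, 0.708, -0.001, -0.0]
contact_force: [0.2, 0.9, -1.1]
opening: 0.0505
grasp_force: 37.1
```

>>> jog_arm:
  commands:
    - [[0.4,0,0],[0,0,0]]
    - [[0.53,0,0],[0,0,0]]
    - [[0.53,0,0.3],[0,0,0]]
    - [[0.53,0,0.3],[0,0,0]]
    - [[0.53,0,0.3],[0,0,0]]

```text
time: 28.55
tcp_pos: [0.5349, -0.3359, 0.1405]
tool_rot: [0.707, -0.707, -0.001, -0.0]
contact_force: [-0.7, 0.2, -1.3]
opening: 0.0504
grasp_force: 37.1
```

```bash
python3 -c "
from h import *
held(3);held(3)"
```

```text
rim z(tool) -0.0479 centre tool xy [-0.0007 -0.0006] n 33
centre world [ 0.5362 -0.3358  0.1892] need dx,dy [ 0.0007 -0.0024] -> tool x,y units 0.03 -0.009
28.6 [ 0.5356 -0.3365  0.1413] [-2.223e+00  2.220e+00  1.000e-03]
rim z(tool) -0.0482 centre tool xy [-0.0006 -0.0008] n 33
centre world [ 0.5367 -0.3363  0.19  ] need dx,dy [ 0.0002 -0.0019] -> tool x,y units 0.023 -0.002
28.65 [ 0.536  -0.3369  0.1417] [-2.222e+00  2.220e+00 -1.000e-03]
```

>>> jog_arm:
  commands:
    - [[0.015,0,0.3],[0,0,0]]
    - [[0.015,0,0.6],[0,0,0]]
    - [[0.015,0,0.9],[0,0,0]]
    - [[0.015,0,0.95],[0,0,0]]
    - [[0.015,0,0.95],[0,0,0]]
    - [[0.015,0,0.95],[0,0,0]]
    - [[0.015,0,0.95],[0,0,0]]

```text
time: 29.35
tcp_pos: [0.5367, -0.3397, 0.0667]
tool_rot: [0.707, -0.707, 0.002, -0.0]
contact_force: [-0.1, -1.0, -1.6]
opening: 0.0502
grasp_force: 37.1
```

```bash
python3 -c "
from h import *
held(3);held(3)"
```

```text
rim z(tool) -0.0489 centre tool xy [-0.0001 -0.0012] n 33
centre world [ 0.5376 -0.3395  0.1153] need dx,dy [-0.0007  0.0013] -> tool x,y units -0.016 0.009
29.4 [ 0.5366 -0.3397  0.0665] [-2.221  2.221 -0.004]
rim z(tool) -0.0489 centre tool xy [-0.0001 -0.0012] n 33
centre world [ 0.5375 -0.3394  0.1151] need dx,dy [-0.0006  0.0012] -> tool x,y units -0.015 0.007
29.45 [ 0.5364 -0.3396  0.0662] [-2.221  2.221 -0.004]
```

>>> jog_arm:
  commands:
    - [[-0.015,0.007,0.05],[0,0,0]]
    - [[-0.015,0.007,0.1],[0,0,0]]
    - [[-0.015,0.007,0.15],[0,0,0]]
    - [[-0.015,0.007,0.15],[0,0,0]]
    - [[-0.015,0.007,0.15],[0,0,0]]

```text
time: 29.95
tcp_pos: [0.5346, -0.3377, 0.0524]
tool_rot: [-0.707, 0.707, 0.0, -0.0]
contact_force: [-0.7, 0.6, -0.4]
opening: 0.0506
grasp_force: 37.1
```

```bash
python3 -c "
from h import *
held(3);held(3)"
```

```text
rim z(tool) -0.0484 centre tool xy [-0.0003 -0.0009] n 33
centre world [ 0.5358 -0.3375  0.1011] need dx,dy [ 0.0011 -0.0007] -> tool x,y units 0.008 -0.014
30.0 [ 0.5349 -0.3378  0.0527] [ 2.221 -2.221 -0.   ]
rim z(tool) -0.0485 centre tool xy [-0.0002 -0.001 ] n 34
centre world [ 0.536  -0.3377  0.1013] need dx,dy [ 0.0009 -0.0005] -> tool x,y units 0.006 -0.011
30.05 [ 0.535  -0.3379  0.0528] [-2.221  2.221 -0.   ]
```

>>> jog_arm:
  commands:
    - [[0.006,-0.01,0.04],[0,0,0]]
    - [[0.006,-0.01,0.08],[0,0,0]]
    - [[0.006,-0.01,0.11],[0,0,0]]
    - [[0.006,-0.01,0.13],[0,0,0]]
    - [[0.006,-0.01,0.13],[0,0,0]]

```text
time: 30.55
tcp_pos: [0.5354, -0.3381, 0.042]
tool_rot: [-0.707, 0.707, 0.0, -0.0]
contact_force: [0.4, 0.0, -1.6]
opening: 0.0508
grasp_force: 37.1
```

```bash
python3 -c "
from h import *
held(3);print(monitor.get_state()['contact_force'])"
```

```text
rim z(tool) -0.0485 centre tool xy [-0.0003 -0.0009] n 33
centre world [ 0.5365 -0.338   0.0907] need dx,dy [ 0.0004 -0.0002] -> tool x,y units 0.003 -0.005
30.6 [ 0.5355 -0.3382  0.0422] [ 2.221e+00 -2.221e+00 -1.000e-03]
[-0.25954576 -0.76226086 -0.896893  ]
```

>>> jog_arm:
  commands:
    - [[0,0,0],[0,0,0]]
    - [[0,0,0],[0,0,0]]
    - [[0,0,0],[0,0,0]]
    - [[0,0,0],[0,0,0]]
    - [[0,0,-0.2],[0,0,0]]
    - [[0,0,-0.6],[0,0,0]]
    - [[0,0,-1],[0,0,0]]
  claw: 1

```text
time: 31.3
tcp_pos: [0.535, -0.3379, 0.1226]
tool_rot: [-0.707, 0.707, 0.001, -0.0]
contact_force: [0.4, -0.3, -0.5]
opening: 0.0852
grasp_force: 0.0
```

>>> jog_arm:
  commands:
    - [[-0.2,0,-0.5],[0,0,0]]
    - [[-0.6,0,-0.5],[0,0,0]]
    - [[-1,0,-0.5],[0,0,0]]
    - [[-1,0,-0.5],[0,0,0]]

```text
time: 31.7
tcp_pos: [0.5355, -0.255, 0.1632]
tool_rot: [0.708, -0.706, -0.0, -0.001]
contact_force: [0.0, 0.3, -0.4]
opening: 0.0853
grasp_force: 0.0
```

```bash
python3 -c "
from h import *
s=snap('wrist');P=cloud(s)
for n in (2,3):
    m=(np.hypot(P[...,0]-SEAT[n][0],P[...,1]-SEAT[n][1])<.028)&(P[...,2]>.083)&(P[...,2]<.11);print(P[m].mean(0),P[m][:,2].std())
where()"
```

```text
[ 0.52870469 -0.28044411  0.09025885] 0.0016334223332889173
[ 0.53687677 -0.33907471  0.09044752] 0.0013308665844413551
31.75 [ 0.5357 -0.2568  0.1629] [-2.224  2.219 -0.   ]
```

>>> jog_arm:
  commands:
    - [[-0.5,0,0],[0,0,0]]
    - [[-1,0,0],[0,0,0]]
    - [[-1,0,0],[0,0,0]]

```text
time: 32.05
tcp_pos: [0.5352, -0.1753, 0.1623]
tool_rot: [0.708, -0.706, -0.001, -0.0]
contact_force: [-0.2, -1.0, -0.5]
opening: 0.0856
grasp_force: 0.0
```

>>> jog_arm:
  commands:
    - [[-0.5,0,0],[0,0,0]]
    - [[-1,0,0],[0,0,0]]
    - [[-1,0,0],[0,0,0]]

```text
time: 32.35
tcp_pos: [0.5357, -0.0958, 0.1623]
tool_rot: [0.708, -0.706, -0.001, -0.0]
contact_force: [0.2, -0.9, 0.4]
opening: 0.0858
grasp_force: 0.0
```

>>> jog_arm:
  commands:
    - [[-0.5,0,0],[0,0,0]]
    - [[-1,0.07,0],[0,0,0]]
    - [[-1,0.07,0],[0,0,0]]

```text
time: 32.65
tcp_pos: [0.5299, -0.0162, 0.1623]
tool_rot: [0.708, -0.706, -0.001, -0.0]
contact_force: [-1.1, -0.9, 0.1]
opening: 0.085
grasp_force: 0.0
```

>>> jog_arm:
  commands:
    - [[-0.33,0,0],[0,0,0]]
    - [[-0.33,0,0.3],[0,0,0]]
    - [[-0.33,0,0.6],[0,0,0]]
    - [[-0.33,0,0.6],[0,0,0]]
    - [[-0.33,0,0.6],[0,0,0]]

```text
time: 33.15
tcp_pos: [0.5302, 0.0068, 0.1144]
tool_rot: [-0.707, 0.708, 0.0, -0.001]
contact_force: [0.7, -1.0, 0.4]
opening: 0.0852
grasp_force: 0.0
```

```bash
python3 -c "
from h import *
s=snap('wrist');crucibles(s,(4,));tips()"
```

```text
4 [0.5311 0.0075 0.03  ] [282. 221.]
finger -1 tip z(tool) [-0.0591 -0.0467 -0.0436] y [-0.0567 -0.0436 -0.0432]
finger 1 tip z(tool) [-0.0589 -0.0467 -0.0438] y [0.0414 0.0419 0.0551]
0.08520215264609429
33.25 [0.5314 0.0071 0.1156] [-2.219  2.222 -0.003]
```

c3 is seated. Before descending on c4, I check clearance to the torch.

```bash
python3 -c "
from h import *
for n in ('side','scene'):
    P=cloud(snap(n)).reshape(-1,3)
    A=P[(P[:,0]>.57)&(P[:,0]<.68)&(P[:,1]>-.1)&(P[:,1]<.05)&(P[:,2]>.08)&(P[:,2]<.2)]
    for y in np.arange(-.1,.05,.015):
        B=A[(A[:,1]>=y)&(A[:,1]<y+.015)]
        if len(B):print(n,round(y,3),len(B),B.min(0).round(3),B.max(0).round(3))
s=snap('wrist');st=monitor.get_state();M=R.from_quat(st['tool_rot']).as_matrix();Q=(cloud(s)-st['tcp_pos'])@M
k=(Q[...,2]<-.04)&(Q[...,2]>-.17)&(np.abs(Q[...,0])<.05)
for z in np.arange(-.16,-.04,.02):
    w=Q[k&(Q[...,2]>=z)&(Q[...,2]<z+.02)]
    if len(w):print('grip z',round(z,3),w.min(0).round(3),w.max(0).round(3))
"
```

```text
side -0.1 232 [ 0.571 -0.1    0.081] [ 0.68  -0.085  0.155]
side -0.085 191 [ 0.571 -0.085  0.085] [ 0.678 -0.07   0.157]
side -0.07 123 [ 0.601 -0.07   0.087] [ 0.68  -0.055  0.162]
side -0.055 67 [ 0.619 -0.055  0.129] [ 0.68  -0.041  0.17 ]
side -0.04 23 [ 0.632 -0.04   0.137] [ 0.646 -0.028  0.155]
side -0.025 4 [ 0.572 -0.011  0.166] [ 0.577 -0.01   0.191]
side -0.01 80 [ 0.572 -0.009  0.157] [0.591 0.004 0.2  ]
side 0.005 27 [0.572 0.005 0.155] [0.576 0.019 0.195]
scene -0.1 8 [ 0.668 -0.09   0.081] [ 0.678 -0.086  0.09 ]
scene -0.085 4 [ 0.671 -0.085  0.082] [ 0.675 -0.083  0.089]
scene -0.07 7 [ 0.602 -0.061  0.124] [ 0.632 -0.056  0.144]
scene -0.055 2 [ 0.618 -0.054  0.145] [ 0.625 -0.051  0.145]
scene -0.04 9 [ 0.634 -0.035  0.141] [ 0.644 -0.029  0.15 ]
scene -0.01 54 [ 0.572 -0.005  0.16 ] [0.579 0.005 0.199]
scene 0.005 84 [0.571 0.005 0.161] [0.585 0.018 0.2  ]
grip z -0.14 [ 0.013 -0.06  -0.126] [ 0.021  0.029 -0.12 ]
grip z -0.12 [-0.012 -0.075 -0.12 ] [ 0.019  0.073 -0.1  ]
grip z -0.1 [-0.013 -0.076 -0.1  ] [ 0.017  0.074 -0.08 ]
grip z -0.08 [-0.011 -0.058 -0.08 ] [ 0.012  0.056 -0.06 ]
grip z -0.06 [-0.011 -0.111 -0.06 ] [ 0.045  0.055 -0.04 ]
```

Clearance is good. I descend and grip c4.

>>> jog_arm:
  commands:
    - [[-0.01,0.02,0.3],[0,0,0]]
    - [[-0.01,0.02,0.6],[0,0,0]]
    - [[-0.01,0.02,0.7],[0,0,0]]
    - [[-0.01,0.02,0.7],[0,0,0]]
    - [[-0.01,0.02,0.7],[0,0,0]]

```text
time: 33.9
tcp_pos: [0.5293, 0.0089, 0.0593]
tool_rot: [0.707, -0.707, 0.0, -0.0]
contact_force: [-0.2, 0.5, 0.6]
opening: 0.0852
grasp_force: 0.0
```

>>> jog_arm:
  commands:
    - [[0,0,0.15],[0,0,0]]
    - [[0,0,0.3],[0,0,0]]
    - [[0,0,0.45],[0,0,0]]
    - [[0,0,0.53],[0,0,0]]
    - [[0,0,0.53],[0,0,0]]
    - [[0,0,0.53],[0,0,0]]

```text
time: 34.5
tcp_pos: [0.5283, 0.0089, 0.0157]
tool_rot: [0.707, -0.707, -0.0, 0.0]
contact_force: [-1.0, -0.5, 0.7]
opening: 0.0851
grasp_force: 0.0
```

>>> jog_arm:
  commands:
    - [[0,0,0],[0,0,0]]
    - [[0,0,0],[0,0,0]]
    - [[0,0,0],[0,0,0]]
    - [[0,0,0],[0,0,0]]
    - [[0,0,0],[0,0,0]]
    - [[0,0,0],[0,0,0]]
  claw: 0.55
  squeeze: 40

```text
time: 35.1
tcp_pos: [0.5292, 0.0089, 0.0169]
tool_rot: [0.707, -0.707, 0.001, -0.001]
contact_force: [-0.4, 0.3, 6.3]
opening: 0.0591
grasp_force: 42.7
```

>>> jog_arm:
  commands:
    - [[0,0,-0.15],[0,0,0]]
    - [[0,0,-0.4],[0,0,0]]
    - [[0,0,-0.8],[0,0,0]]
    - [[0,0,-1],[0,0,0]]

```text
time: 35.5
tcp_pos: [0.5296, 0.0089, 0.0986]
tool_rot: [-0.707, 0.707, -0.001, 0.001]
contact_force: [0.5, -0.2, -1.9]
opening: 0.0592
grasp_force: 44.0
```

>>> jog_arm:
  commands:
    - [[0,0,-0.5],[0,0,0]]
    - [[0.2,0,-0.98],[0,0,0]]
    - [[0.6,0,-0.98],[0,0,0]]
    - [[1,0,-0.98],[0,0,0]]

```text
time: 35.9
tcp_pos: [0.5296, -0.0717, 0.1767]
tool_rot: [0.708, -0.707, 0.002, -0.001]
contact_force: [1.6, -1.0, -2.1]
opening: 0.0595
grasp_force: 44.0
```

>>> jog_arm:
  commands:
    - [[0.5,0,0],[0,0,0]]
    - [[1,0,0],[0,0,0]]
    - [[1,0,0],[0,0,0]]

```text
time: 36.2
tcp_pos: [0.5284, -0.1555, 0.1747]
tool_rot: [-0.705, 0.709, -0.001, -0.001]
contact_force: [-0.6, 0.6, -2.2]
opening: 0.059
grasp_force: 44.0
```

>>> jog_arm:
  commands:
    - [[0.5,0,0],[0,0,0]]
    - [[1,0,0],[0,0,0]]
    - [[1,0,0],[0,0,0]]

```text
time: 36.5
tcp_pos: [0.5286, -0.2349, 0.1745]
tool_rot: [-0.706, 0.709, -0.001, -0.001]
contact_force: [-0.1, 1.3, -0.8]
opening: 0.0592
grasp_force: 44.0
```

>>> jog_arm:
  commands:
    - [[0.5,0,0],[0,0,0]]
    - [[1,0,0],[0,0,0]]
    - [[1,0,0],[0,0,0]]

```text
time: 36.8
tcp_pos: [0.5287, -0.3145, 0.1742]
tool_rot: [-0.706, 0.708, -0.001, -0.001]
contact_force: [-0.1, 1.1, -1.1]
opening: 0.059
grasp_force: 44.0
```

>>> jog_arm:
  commands:
    - [[0.5,-0.1,0],[0,0,0]]
    - [[1,-0.19,0],[0,0,0]]
    - [[1,-0.19,0],[0,0,0]]

```text
time: 37.1
tcp_pos: [0.5445, -0.3943, 0.1736]
tool_rot: [-0.706, 0.708, -0.001, -0.0]
contact_force: [-0.5, 0.7, -2.5]
opening: 0.0591
grasp_force: 44.1
```

>>> jog_arm:
  commands:
    - [[0.17,0,0],[0,0,0]]
    - [[0.17,0,0],[0,0,0]]
    - [[0.17,0,0.2],[0,0,0]]
    - [[0.17,0,0.2],[0,0,0]]
    - [[0.17,0,0.2],[0,0,0]]
    - [[0.17,0,0.2],[0,0,0]]

```text
time: 37.7
tcp_pos: [0.544, -0.4042, 0.1592]
tool_rot: [0.707, -0.707, 0.0, -0.0]
contact_force: [-0.4, 0.2, -1.0]
opening: 0.0589
grasp_force: 44.1
```

```bash
python3 -c "
from h import *
held(4);held(4)"
```

```text
rim z(tool) -0.0492 centre tool xy [ 0.0006 -0.001 ] n 33
centre world [ 0.5451 -0.405   0.2086] need dx,dy [ 0.0004 -0.0002] -> tool x,y units 0.002 -0.005
37.75 [ 0.5441 -0.4044  0.1593] [-2.222e+00  2.221e+00 -2.000e-03]
rim z(tool) -0.0493 centre tool xy [ 0.0007 -0.0011] n 34
centre world [ 0.5452 -0.4052  0.2086] need dx,dy [0.0003 0.    ] -> tool x,y units -0.001 -0.003
37.8 [ 0.5441 -0.4046  0.1593] [-2.222e+00  2.221e+00 -2.000e-03]
```

>>> jog_arm:
  commands:
    - [[0,0,0.3],[0,0,0]]
    - [[0,0,0.6],[0,0,0]]
    - [[0,0,0.8],[0,0,0]]
    - [[0,0,0.9],[0,0,0]]
    - [[0,0,1],[0,0,0]]
    - [[0,0,1],[0,0,0]]
    - [[0,0,1],[0,0,0]]

```text
time: 38.5
tcp_pos: [0.5442, -0.4051, 0.0792]
tool_rot: [0.707, -0.707, 0.001, -0.0]
contact_force: [-0.4, -0.5, -1.1]
opening: 0.059
grasp_force: 44.0
```

```bash
python3 -c "
from h import *
held(4);held(4)"
```

```text
rim z(tool) -0.0491 centre tool xy [ 0.0007 -0.001 ] n 34
centre world [ 0.5453 -0.4059  0.1285] need dx,dy [0.0002 0.0007] -> tool x,y units -0.008 -0.003
38.55 [ 0.5444 -0.4052  0.0795] [-2.221  2.221 -0.003]
rim z(tool) -0.0492 centre tool xy [ 0.0009 -0.0011] n 34
centre world [ 0.5454 -0.4061  0.1288] need dx,dy [0.0001 0.0009] -> tool x,y units -0.011 -0.001
38.6 [ 0.5444 -0.4052  0.0795] [-2.221  2.221 -0.003]
```

>>> jog_arm:
  commands:
    - [[-0.01,0,0.15],[0,0,0]]
    - [[-0.01,0,0.25],[0,0,0]]
    - [[-0.01,0,0.33],[0,0,0]]
    - [[-0.01,0,0.35],[0,0,0]]
    - [[-0.01,0,0.35],[0,0,0]]
    - [[-0.01,0,0.35],[0,0,0]]

```text
time: 39.2
tcp_pos: [0.5439, -0.404, 0.0505]
tool_rot: [0.707, -0.707, 0.0, -0.0]
contact_force: [0.8, -0.1, -2.4]
opening: 0.0593
grasp_force: 44.1
```

```bash
python3 -c "
from h import *
held(4);held(4)"
```

```text
rim z(tool) -0.0491 centre tool xy [ 0.0008 -0.001 ] n 33
centre world [ 0.545  -0.4049  0.0998] need dx,dy [ 0.0005 -0.0003] -> tool x,y units 0.004 -0.006
39.25 [ 0.544  -0.4041  0.0507] [-2.221e+00  2.221e+00 -1.000e-03]
rim z(tool) -0.0492 centre tool xy [ 0.0009 -0.0011] n 33
centre world [ 0.5451 -0.405   0.1   ] need dx,dy [ 0.0004 -0.0002] -> tool x,y units 0.002 -0.005
39.3 [ 0.544  -0.4042  0.0508] [-2.221e+00  2.221e+00 -1.000e-03]
```

>>> jog_arm:
  commands:
    - [[0.002,-0.005,0.04],[0,0,0]]
    - [[0.002,-0.005,0.08],[0,0,0]]
    - [[0.002,-0.005,0.1],[0,0,0]]
    - [[0.002,-0.005,0.12],[0,0,0]]
    - [[0.002,-0.005,0.12],[0,0,0]]

```text
time: 39.8
tcp_pos: [0.5439, -0.404, 0.0411]
tool_rot: [-0.707, 0.707, 0.0, -0.0]
contact_force: [-0.6, 0.2, 1.7]
opening: 0.059
grasp_force: 44.3
```

```bash
python3 -c "
from h import *
held(4);print(monitor.get_state()['contact_force'])"
```

```text
rim z(tool) -0.0493 centre tool xy [ 0.0009 -0.0011] n 33
centre world [ 0.5451 -0.4048  0.0905] need dx,dy [ 0.0004 -0.0004] -> tool x,y units 0.004 -0.005
39.85 [ 0.5439 -0.404   0.0411] [ 2.221 -2.221 -0.   ]
[-1.56140739  0.27829121  2.30962819]
```

It has just touched the plate. I release, retreat and inspect.

>>> jog_arm:
  commands:
    - [[0,0,0],[0,0,0]]
    - [[0,0,0],[0,0,0]]
    - [[0,0,0],[0,0,0]]
    - [[0,0,0],[0,0,0]]
    - [[0,0,-0.2],[0,0,0]]
    - [[0,0,-0.6],[0,0,0]]
    - [[0,0,-1],[0,0,0]]
  claw: 1

```text
time: 40.55
tcp_pos: [0.5435, -0.4037, 0.1208]
tool_rot: [-0.707, 0.707, 0.001, -0.0]
contact_force: [0.5, -1.3, -0.1]
opening: 0.0855
grasp_force: 0.0
```

>>> jog_arm:
  commands:
    - [[-0.2,0,-0.5],[0,0,0]]
    - [[-0.5,0,-1],[0,0,0]]
    - [[-0.9,0,-1],[0,0,0]]
    - [[-0.9,0,-1],[0,0,0]]
    - [[-0.9,0,-1],[0,0,0]]
    - [[-0.9,0,-1],[0,0,0]]

```text
time: 41.15
tcp_pos: [0.5438, -0.3325, 0.2]
tool_rot: [-0.707, 0.707, 0.0, -0.0]
contact_force: [0.1, -0.3, -0.6]
opening: 0.0854
grasp_force: 0.0
```

```bash
python3 -c "
from h import *
s=snap('wrist');P=cloud(s);cv2.imwrite('pics/w7.png',s['frame'])
for n in (1,2,3,4):
    m=(np.hypot(P[...,0]-SEAT[n][0],P[...,1]-SEAT[n][1])<D[n]/2+.003)&(P[...,2]>.083)&(P[...,2]<.11);print(n,P[m].mean(0).round(4),P[m][:,2].std().round(4))
where()"
```

```text
1 [ 0.5232 -0.2327  0.0895] 0.0023
2 [ 0.529  -0.281   0.0898] 0.0021
3 [ 0.5371 -0.3391  0.0901] 0.0017
4 [ 0.5455 -0.406   0.0904] 0.0014
41.2 [ 0.5437 -0.3327  0.1999] [ 2.220e+00 -2.222e+00 -2.000e-03]
```

View pics/w7.png

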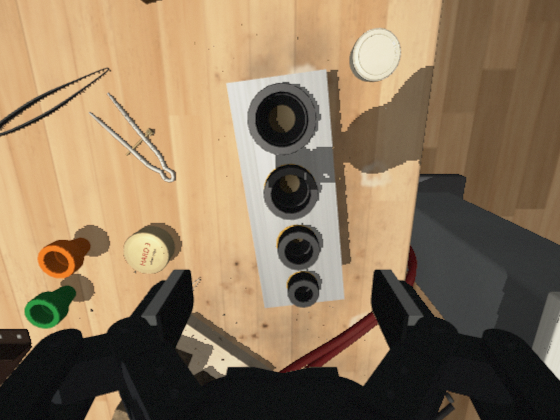

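All four stand upright in order: c4 (284,118), c3 (291,191), c2 (299,245), c1 (303,289). Their rims are level at 90 mm, and the jar and tin have not been disturbed. Handing in.

```bash
python3 -c "
from bench import order
print(order.hand_in())"
```

```text
the job is handed in; nothing more can be done
None
```

All four crucibles are standing upright in their matching rack holes, smallest to largest, with the flux jar and solder tin untouched, and I handed the job in at about 41 s of the 93 s allowed (no verdict came back).

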